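# Pack the pantry crate

### The arm

A 6-joint arm with a two-finger parallel gripper is mounted at the origin on the work surface. World frame = base frame: x ahead of the robot, y to its left, z up, the work surface at z = 0. Lengths are in m, angles in rad, forces in N, time in s.
With the tool pointing down it reaches from about 0.25 to 0.8 m from the base axis. Payload 3.9 kg.
Tool frame: the origin (TCP) lies midway between the tips of the shut fingers; the grasp point (between the pads) lies arm.pinch_z behind it (arm.pinch_z is the distance from the TCP to the grasp point, in m); z points along the fingers, x is the direction in which the jaws open and shut, and the axes are right-handed (so a half turn about z gives the same grasp; the last joint's range is limited). The gripper opens to 85 mm and grips with 20 to 120 N. Pads are 22 mm wide; open, the fingers measure 114 mm over their backs; the gripper's body (76 mm by 85 mm) begins 54 mm behind the grasp point. The pads swing forward as they close: fully open they stand 13 mm farther back than shut.
Start: joints at [0, 0.26, -0.138, 1.173, 0, 1.571], TCP at [0.525, -0, 0.231] pointing down, gripper open.
Joint ranges: [-2.78, 2.78], [-0.83, 1.72], [-1.28, 1.37], [-1.9, 2.12], [-1.57, 1.48], [-3.14, 3.14]. Speed limits (rad/s): [2.57, 2.57, 3.14, 3.14, 3.14, 3.14].

### API

Orientations are given as a unit quaternion [x, y, z, w].
In Python, from bench import sensors, snapshot, calibration, ticket, arm gives the robot as it stands.
- The arm moves only by the tool drive_tool, never from a script. Its argument "steps" is a list of rows, each an object of numbers: "wx", "wy", "wz": the turn, a rotation vector about the tool's x, y, z in degrees; "x", "y", "z": the shift along the tool's x, y, z in cm; "jaw": the closure, from 0 (fully open) to 1 (shut). In form: [{"wx": .., "wy": .., "wz": .., "x": .., "y": .., "z": .., "jaw": ..}, ...]. A call has 1 to 8 rows; each row shifts and turns the pose as measured when the row begins, along the tool's axes as they then stand; what a row does not reach is not made up. A row lasts 1/10 s, in which the tool goes at most 50 mm and 8.59 degrees, less where a joint would pass 70% of its speed; a pose out of reach is approached as far as the arm can. A call with a gripper value outside its range is refused whole. The fingers move at their own pace and stop on an object; "squeeze" is the grip in N (left out, the last holds). Time passes only in rows, so rows that do not move let the fingers close. It gives the time, the measured TCP pose, the force and the opening at its end, in the units of the state.
- sensors.read_state(): the state, without advancing time (a new reading comes with each control period).
- snapshot(name): name is "scene" or "side" or "wrist"; returns the picture (400x640x3 uint8, red, green, blue); there is no depth.
- calibration(name): a dict with "K" (3x3 intrinsics, pixels), "k1" (the pictures are not rectified: a ray, as slopes to the right and down, at radius r is drawn at 1 + k1 r^2 times it, then the intrinsics apply), "view" (4x4, takes a point from world to camera coordinates). Camera axes: x right, y down, z forward; pixel columns grow to the right and rows downward; lengths in m; the calibration is good to about 2 mm. A picture is of the moment at which its call begins: read the wrist's pose just before it. calibration takes no time and is no camera call; for the wrist camera it gives the pose at the moment of the call.
- ticket.hand_in(): hands the job in, once; it reports no verdict.
The state is a dict: "t": time; "joint_pos": joint angles; "qvel": joint speeds; "tau": joint torques, N m; "tcp_pos": TCP position; "eef_rot": TCP orientation; "wrist_force": force on the tool from outside, world axes, zero at the start; "torque": the same for the moment, N m; "gripper_width": finger opening in m.
Only numpy, scipy, OpenCV 4.12 (cv2) and the standard library are available. Lean on these libraries where they do the work, as an engineer would, in place of code of your own. Each camera call takes 0.05 s, during which the arm holds its last target. There are 200 camera calls.

### The job

Pack the wooden crate so that the oil tin, the square storage jar and the round bottle all stand upright in it side by side, each flat on the crate's floor: the round bottle already in it stands in the way and has to move into a corner, and the jar has toppled over on the counter. Lower things in rather than dropping them, and leave the mill, mug, ramekin and spice jar where they are.

Things in the scene. Friction and masses are not known exactly. Their poses are not given: they have to be found in the camera images.
- crate: Fixed open wooden crate, 140 x 140 mm inside, 146 deep; walls 12, floor 10: outside 164 x 164, 156 tall; a darker batten sticks out 14 mm more on its +y and -y sides, 107 to 129 mm up. Origin: centre of the underside, on the counter; x, y square to the walls, z up. The items just fit: tin along any one wall, jar and bottle in the two corners beside it, about 10 mm spare in all each way.
- round_bottle: Loose green glass bottle, upright near the middle of the crate at the start. Round body 64 mm in diameter, 84 tall, shoulder sloping up to 96, neck, then a cork stopper 28 mm in diameter from 104 to 136 mm, fixed: carry it by the stopper, gripped about 120 mm up. About 0.4 kg. Origin: centre of its foot; z up along its axis.
- oil_tin: Loose rectangular aluminium oil tin standing on the counter: 66 mm (x) by 132 mm (y), body 88 tall, raised top to 96, then on its centre a round black cap 28 mm in diameter from 104 to 136 mm, fixed: carry it by the cap, gripped about 120 mm up. About 0.5 kg. Origin: centre of its foot; z up.
- square_jar: Loose white ceramic storage jar lying on a side, lid roughly away from the robot. Body 64 x 64 mm, 84 long; wooden lid 60 x 60 to 96 mm from the foot, fixed, with a bar grip 96 to 128 mm from the foot, 60 mm long (y) and 14 thick (z), level as it lies. 0.4 kg. Origin: on the counter below the middle of its length as it lies; x from foot to lid (up when it stands), axis at z = 32 mm.
- jar_foot (a point): Centre of the square jar's foot (its flat square end); axes as the jar's.
- jar_grip (a point): On the jar's axis in the lid's bar grip, 118 mm from the foot: the place to pinch the 14 mm bar (along the jar's z) from above once the jar stands; axes as the jar's.
- pepper_mill: Loose dark turned-wood pepper mill, 54 mm across, 124 mm tall, upright; leave alone. Origin: centre of its foot.
- mug: Loose white mug, 80 mm across with a handle at its +y, 85 mm tall; leave alone. Origin: centre of its foot.
- ramekin: Loose blue ramekin, 84 mm across, 45 mm tall; leave alone. Origin: centre of its foot.
- spice_jar: Loose glass spice jar with steel lid, 48 mm across, 75 mm tall; leave alone. Origin: centre of its foot.
Mind the look-alikes: they are no part of the job. Several things have the shape of the oil_tin; the one meant has the colours described above.

How it is judged:
By the outcome, as a careful person would: the job done as asked, in the order asked, and still so for the second after the job is handed in, with the robot touching nothing.
It also fails if it takes over 72 s, if anything falls off the work surface, if the arm or the gripper's body presses on something with over 40 N, if the wrist force passes 120 N, or if a joint passes its speed limit or range.

## Working session

There is one attempt and no reset: what is moved stays moved. The work goes in short steps, Python scripts to look and compute and a tool call to move; the robot and the scene stay as the last step left them, time stands still between calls to the robot, and variables do not carry over. Pictures are saved under pics/ and viewed, about 8 in all and at most 12, crops included, and the job is handed in when it is done.

Besides the shell and the picture viewer there is one more tool, called by a JSON object that holds its "fn" and its "kwargs", one argument or row to a line. drive_tool: Moves the arm, as the interface text tells. Its arguments: {"type":"object","properties":{"steps":{"type":"array","items":{"type":"object","properties":{"wx":{"type":"number"},"wy":{"type":"number"},"wz":{"type":"number"},"x":{"type":"number"},"y":{"type":"number"},"z":{"type":"number"},"jaw":{"type":"number"}}}},"squeeze":{"type":"number"}},"required":["steps"]}

```bash
ls; mkdir -p pics
cat > h.py <<'E'
import numpy as np, cv2
from bench import sensors, snapshot, calibration, ticket, arm
def save(img,n): cv2.imwrite(f'pics/{n}.png',cv2.cvtColor(img,cv2.COLOR_RGB2BGR))
def ray(c,px):
    K=np.array(c['K']);V=np.array(c['view']);u=(np.array(px,float)-[K[0,2],K[1,2]])/[K[0,0],K[1,1]]
    s=u.copy()
    for _ in range(20): s=u/(1+c['k1']*(s@s))
    R=V[:3,:3]; return -R.T@V[:3,3], R.T@np.array([s[0],s[1],1])
def onz(c,px,z):
    o,d=ray(c,px); return o+d*(z-o[2])/d[2]
def proj(c,p):
    V=np.array(c['view']);K=np.array(c['K']);q=V[:3,:3]@np.array(p)+V[:3,3];s=q[:2]/q[2];s=s*(1+c['k1']*(s@s))
    return np.array([K[0,0]*s[0]+K[0,2],K[1,1]*s[1]+K[1,2]])
def two(c1,p1,c2,p2):
    o1,d1=ray(c1,p1);o2,d2=ray(c2,p2);A=np.stack([d1,-d2],1)
    t=np.linalg.lstsq(A,o2-o1,rcond=None)[0];a=o1+d1*t[0];b=o2+d2*t[1]
    return (a+b)/2,np.linalg.norm(a-b)
E
python3 - <<'E'
from h import *
print(sensors.read_state(), arm.pinch_z)
a=snapshot('scene');b=snapshot('side');w=snapshot('wrist')
save(a,'scene0');save(b,'side0');save(w,'wrist0')
for n in('scene','side'):
    c=calibration(n);print(n,c)
E
```

```text
pics
{'t': 0.0, 'joint_pos': array([-3.35442208e-05,  2.60670075e-01, -1.39398852e-01,  1.17267798e+00,
       -2.82371052e-05,  1.57082348e+00]), 'qvel': array([ 1.76764528e-04, -7.66224402e-05,  1.30533903e-03, -5.51001529e-05,
       -8.82597350e-04,  7.76344253e-04]), 'tau': array([-3.22425103e-04, -4.05677426e+01,  2.53926122e+01,  1.89446745e-02,
       -4.02533055e-05,  2.61086342e-05]), 'tcp_pos': array([ 5.24313288e-01, -2.66348492e-05,  2.30460934e-01]), 'eef_rot': array([ 9.99999524e-01, -3.03365341e-05, -9.75288636e-04,  1.41154309e-05]), 'wrist_force': array([ 0.28694368, -0.98134813,  0.00432113]), 'torque': array([-0.0157449 ,  0.01130281, -0.04152175]), 'gripper_width': 0.08557203779240376} 0.0187
scene {'K': array([[457.62236087,   0.        , 314.72093544],
       [  0.        , 457.62236087, 196.37535403],
       [  0.        ,   0.        ,   1.        ]]), 'k1': 0.01071841019482701, 'view': array([[ 0.59470014,  0.80362548, -0.02275592, -0.26202799],
       [ 0.46168465, -0.36455534, -0.8086697 , -0.23697546],
       [-0.65816337,  0.47040993, -0.58782266,  1.60791312],
       [ 0.        ,  0.        ,  0.        ,  1.        ]])}
side {'K': array([[519.50779511,   0.        , 329.11191747],
       [  0.        , 519.50779511, 194.99307667],
       [  0.        ,   0.        ,   1.        ]]), 'k1': -0.1016889672587977, 'view': array([[ 0.92651589, -0.37580279,  0.01845457, -0.55581458],
       [-0.25626922, -0.66620641, -0.70035356,  0.14647902],
       [ 0.27548937,  0.64415936, -0.71355751,  1.16902103],
       [ 0.        ,  0.        ,  0.        ,  1.        ]])}
```

View pics/scene0.png

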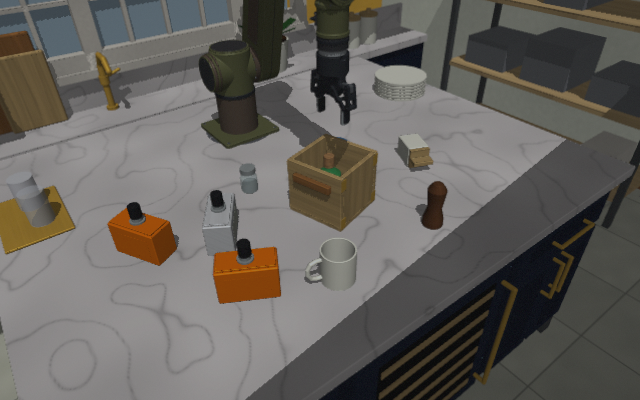

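View pics/side0.png

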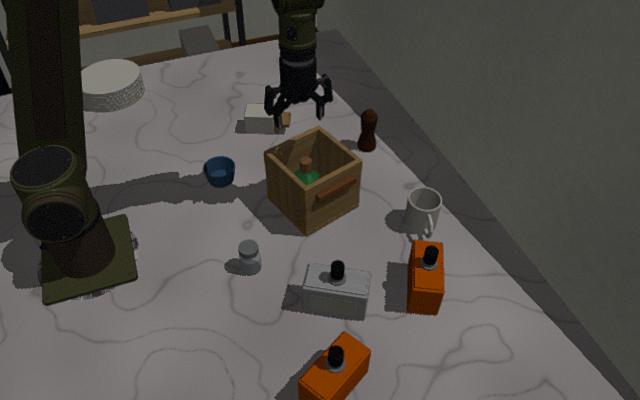

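Run:
```python
from h import *
a=cv2.imread('pics/scene0.png');b=cv2.imread('pics/side0.png')
def grid(im,x0,y0,s):
    o=cv2.resize(im,None,fx=s,fy=s,interpolation=cv2.INTER_CUBIC)
    for k in range(0,im.shape[1],20): cv2.putText(o,str(x0+k),(k*s,9),0,.35,(0,0,255),1);cv2.line(o,(k*s,10),(k*s,16),(0,0,255),1)
    for k in range(0,im.shape[0],20): cv2.putText(o,str(y0+k),(0,k*s+4),0,.35,(0,0,255),1);cv2.line(o,(24,k*s),(30,k*s),(0,0,255),1)
    return o
cv2.imwrite('pics/sc1.png',grid(a[125:265,190:450],190,125,3))
cv2.imwrite('pics/si1.png',grid(b[95:290+30,210:450],210,95,3)[:600] if 0 else grid(b[95:295,225:425],225,95,3))
```

```text
(no output)
```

View pics/sc1.png

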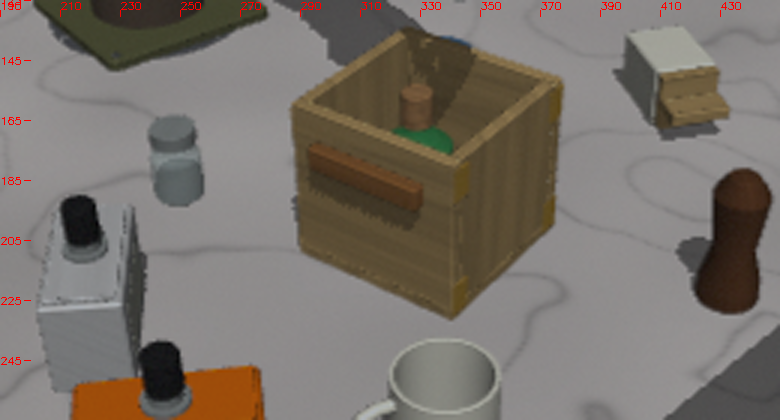

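View pics/si1.png

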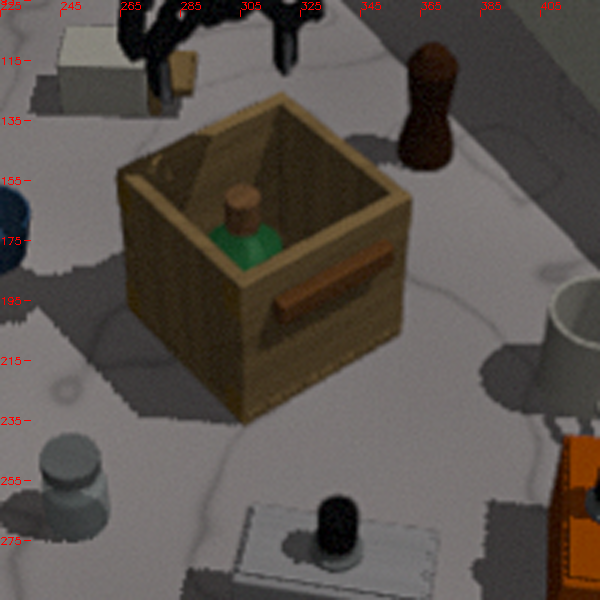

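Run:
```python
from h import *
S=calibration('scene');D=calibration('side')
sc=lambda u,v:(190+u/3,125+v/3)
sd=lambda u,v:(225+u/3,95+v/3)
r=lambda p:np.round(p*1000).astype(int)
def go(n,z,A,B):
    print(n);
    for p in A: print('  scene',p,r(onz(S,sc(*p),z)))
    for p in B: print('  side',p,r(onz(D,sd(*p),z)))
go('crate',.156,[(292,103),(405,30),(563,80),(458,165)],[(118,172),(282,93),(411,200),(243,285)])
go('tin88',.088,[(38,302),(130,302),(132,205)],[(250,507),(235,575),(430,598),(438,535)])
go('cap',.136,[(78,202)],[(338,503)])
go('cork',.146,[(417,89)],[(243,190)])
go('jar',.064,[(628,33),(702,27),(718,68),(658,73)],[(68,27),(57,63),(145,70)])
go('bar',.039,[(720,95),(665,101)],[])
print(np.linalg.inv(calibration('wrist')['view']).round(3), calibration('wrist')['K'])
```

```text
crate
  scene (292, 103) [ 493 -119  156]
  scene (405, 30) [452  30 156]
  scene (563, 80) [605  80 156]
  scene (458, 165) [649 -70 156]
  side (118, 172) [448  32 156]
  side (282, 93) [602  79 156]
  side (411, 200) [646 -78 156]
  side (243, 285) [ 495 -118  156]
tin88
  scene (38, 302) [ 518 -372   88]
  scene (130, 302) [ 561 -316   88]
  scene (132, 205) [ 450 -255   88]
  side (250, 507) [ 448 -257   88]
  side (235, 575) [ 419 -306   88]
  side (430, 598) [ 531 -369   88]
  side (438, 535) [ 558 -326   88]
cap
  scene (78, 202) [ 484 -313  136]
  side (338, 503) [ 490 -309  136]
cork
  scene (417, 89) [527 -14 146]
  side (243, 190) [534 -12 146]
jar
  scene (628, 33) [466 307  64]
  scene (702, 27) [504 375  64]
  scene (718, 68) [571 324  64]
  scene (658, 73) [542 272  64]
  side (68, 27) [490 358  64]
  side (57, 63) [465 306  64]
  side (145, 70) [539 266  64]
bar
  scene (720, 95) [581 321  39]
  scene (665, 101) [555 271  39]
[[ 1.     0.001 -0.001  0.526]
 [ 0.    -0.945 -0.327  0.084]
 [-0.001  0.327 -0.945  0.373]
 [ 0.     0.     0.     1.   ]] [[340.08116091   0.         319.56081841]
 [  0.         340.08116091 201.92330602]
 [  0.           0.           1.        ]]
```

View pics/wrist0.png

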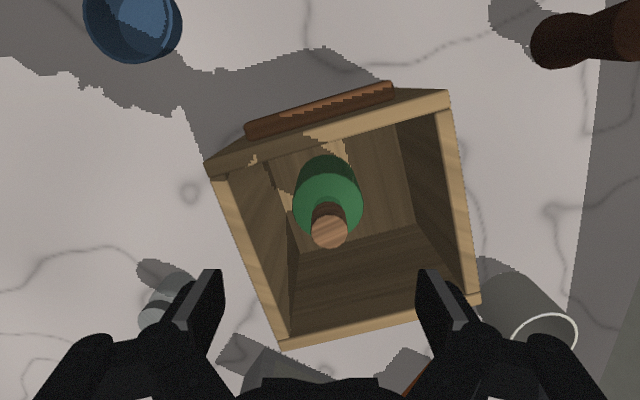

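Run:
```python
from h import *
w=calibration('wrist')
C=np.array([onz(w,p,.156)[:2] for p in[(205,165),(449,90),(481,303),(283,350)]])
print(C.round(4),C.mean(0).round(4),'sides',[np.round(np.linalg.norm(C[i]-C[i-1]),4) for i in range(4)])
for i,j,o in((0,1,0),(3,2,0),(3,0,-90),(2,1,-90)):
    d=C[j]-C[i];print(np.degrees(np.arctan2(d[1],d[0]))+o)
print('cork',onz(w,(330,232),.146).round(4), 'shoulder/body', onz(w,(328,206),.094).round(4))
```

```text
[[ 0.4505  0.0349]
 [ 0.6054  0.0822]
 [ 0.6499 -0.0729]
 [ 0.4962 -0.1173]] [ 0.5505 -0.0183] sides [np.float64(0.1589), np.float64(0.162), np.float64(0.1614), np.float64(0.16)]
16.97654373175688
16.093798161490607
16.734948630948722
16.026550053484655
cork [ 0.5333 -0.0174  0.146 ] shoulder/body [ 0.533  -0.0159  0.094 ]
```

{"fn": "drive_tool", "kwargs": {
  "steps": [
    {"x": 0.9,"y": 1.7,"jaw": 0.35},
    {"wz": 7.25,"jaw": 0.35},
    {"wz": 7.25,"jaw": 0.35},
    {"wz": 7.25,"jaw": 0.35},
    {"wz": 7.25,"jaw": 0.35},
    {"z": 3,"jaw": 0.35},
    {"z": 3,"jaw": 0.35},
    {"jaw": 0.35}
  ],
  "squeeze": 30
}}

```text
invalid input at $.steps[0]: expected keys wx, wy, wz, x, y, z, jaw
```

{"fn": "drive_tool", "kwargs": {
  "steps": [
    {"wx": 0,"wy": 0,"wz": 0,"x": 0.9,"y": 1.7,"z": 0,"jaw": 0.35},
    {"wx": 0,"wy": 0,"wz": 7.25,"x": 0,"y": 0,"z": 0,"jaw": 0.35},
    {"wx": 0,"wy": 0,"wz": 7.25,"x": 0,"y": 0,"z": 0,"jaw": 0.35},
    {"wx": 0,"wy": 0,"wz": 7.25,"x": 0,"y": 0,"z": 0,"jaw": 0.35},
    {"wx": 0,"wy": 0,"wz": 7.25,"x": 0,"y": 0,"z": 0,"jaw": 0.35},
    {"wx": 0,"wy": 0,"wz": 0,"x": 0,"y": 0,"z": 3,"jaw": 0.35},
    {"wx": 0,"wy": 0,"wz": 0,"x": 0,"y": 0,"z": 3,"jaw": 0.35},
    {"wx": 0,"wy": 0,"wz": 0,"x": 0,"y": 0,"z": 0,"jaw": 0.35}
  ],
  "squeeze": 30
}}

```text
t: 0.95
tcp_pos: [0.5325, -0.0177, 0.1675]
eef_rot: [0.965, -0.261, -0.002, 0.001]
wrist_force: [-0.1, -0.2, -0.6]
gripper_width: 0.0556
```

```bash
cat >> h.py <<'E'
def tool():
    from scipy.spatial.transform import Rotation as Rn
    s=sensors.read_state();R=Rn.from_quat(s['eef_rot']).as_matrix()
    print('t',round(s['t'],2),'tcp',s['tcp_pos'].round(4),'yaw',np.degrees(np.arctan2(R[1,0],R[0,0])).round(1),'toolz',R[:,2].round(3),'F',s['wrist_force'].round(1),'w',round(s['gripper_width'],4),'q',s['joint_pos'].round(2))
    return s['tcp_pos'],R
def delta(p,yaw):
    t,R=tool(); print('shift cm',(R.T@(np.array(p)-t)*100).round(2))
    y=np.radians(yaw);X=np.array([np.cos(y),np.sin(y),0]);l=R.T@X
    print('wz deg (or +-180)',np.degrees(np.arctan2(l[1],l[0])).round(1))
def crate(x,y):
    a=np.radians(16.4);return np.array([.550+np.cos(a)*x-np.sin(a)*y,-.019+np.sin(a)*x+np.cos(a)*y])
E
python3 - <<'E'
from h import *
delta([.533,-.017,.114],-29)
print(crate(-.036,.036))
E
```

```text
t 0.95 tcp [ 0.5325 -0.0177  0.1675] yaw -30.2 toolz [-0.004  0.    -1.   ] F [-0.1 -0.2 -0.6] w 0.0556 q [-0.03  0.31 -0.24  1.03 -0.    2.07]
shift cm [ 0.03 -0.09  5.35]
wz deg (or +-180) -1.2
[0.5053004  0.00537101]
```

{"fn": "drive_tool", "kwargs": {
  "steps": [
    {"wx": 0,"wy": 0,"wz": 0,"x": 0,"y": -0.1,"z": 3,"jaw": 0.35},
    {"wx": 0,"wy": 0,"wz": 0,"x": 0,"y": 0,"z": 2.3,"jaw": 0.35},
    {"wx": 0,"wy": 0,"wz": 0,"x": 0,"y": 0,"z": 0,"jaw": 0.9},
    {"wx": 0,"wy": 0,"wz": 0,"x": 0,"y": 0,"z": 0,"jaw": 0.9},
    {"wx": 0,"wy": 0,"wz": 0,"x": 0,"y": 0,"z": 0,"jaw": 0.9},
    {"wx": 0,"wy": 0,"wz": 0,"x": 0,"y": 0,"z": 0,"jaw": 0.9},
    {"wx": 0,"wy": 0,"wz": 0,"x": 0,"y": 0,"z": -1,"jaw": 0.9},
    {"wx": 0,"wy": 0,"wz": 0,"x": 0,"y": 0,"z": -0.5,"jaw": 0.9}
  ],
  "squeeze": 40
}}

```text
t: 1.75
tcp_pos: [0.5344, -0.0168, 0.1345]
eef_rot: [0.965, -0.261, -0.001, 0.0]
wrist_force: [0.5, 0.3, -4.0]
gripper_width: 0.027
```

Run:
```python
from h import *
delta([.5053,.0054,.1293],-30)
```

```text
t 1.75 tcp [ 0.5344 -0.0168  0.1345] yaw -30.2 toolz [-0.002  0.    -1.   ] F [ 0.5  0.3 -4. ] w 0.027 q [-0.03  0.34 -0.29  0.95  0.    2.07]
shift cm [-3.63 -0.45  0.53]
wz deg (or +-180) -0.2
```

{"fn": "drive_tool", "kwargs": {
  "steps": [
    {"wx": 0,"wy": 0,"wz": 0,"x": -1.2,"y": -0.15,"z": 0,"jaw": 0.9},
    {"wx": 0,"wy": 0,"wz": 0,"x": -1.2,"y": -0.15,"z": 0,"jaw": 0.9},
    {"wx": 0,"wy": 0,"wz": 0,"x": -1.2,"y": -0.15,"z": 0,"jaw": 0.9},
    {"wx": 0,"wy": 0,"wz": 0,"x": 0,"y": 0,"z": 0,"jaw": 0.9},
    {"wx": 0,"wy": 0,"wz": 0,"x": 0,"y": 0,"z": 0.6,"jaw": 0.9},
    {"wx": 0,"wy": 0,"wz": 0,"x": 0,"y": 0,"z": 0.5,"jaw": 0.9},
    {"wx": 0,"wy": 0,"wz": 0,"x": 0,"y": 0,"z": 0.3,"jaw": 0.9},
    {"wx": 0,"wy": 0,"wz": 0,"x": 0,"y": 0,"z": 0,"jaw": 0.9}
  ]
}}

```text
t: 2.55
tcp_pos: [0.5032, 0.0078, 0.1206]
eef_rot: [0.966, -0.26, -0.0, -0.0]
wrist_force: [0.6, 1.1, -4.8]
gripper_width: 0.0265
```

Run:
```python
from h import *
delta([.5053,.0054,.1193],-30)
```

```text
t 2.55 tcp [0.5032 0.0078 0.1206] yaw -30.2 toolz [ 0.     0.001 -1.   ] F [ 0.6  1.1 -4.8] w 0.0265 q [ 0.02  0.3  -0.39  0.88  0.    2.11]
shift cm [0.3  0.1  0.13]
wz deg (or +-180) -0.2
```

{"fn": "drive_tool", "kwargs": {
  "steps": [
    {"wx": 0,"wy": 0,"wz": 0,"x": 0.25,"y": 0.1,"z": 0,"jaw": 0.9},
    {"wx": 0,"wy": 0,"wz": 0,"x": 0,"y": 0,"z": 0.15,"jaw": 0.9},
    {"wx": 0,"wy": 0,"wz": 0,"x": 0,"y": 0,"z": 0.15,"jaw": 0.9},
    {"wx": 0,"wy": 0,"wz": 0,"x": 0,"y": 0,"z": 0,"jaw": 0.9}
  ]
}}

```text
t: 2.95
tcp_pos: [0.5054, 0.0048, 0.1169]
eef_rot: [0.965, -0.261, -0.0, -0.0]
wrist_force: [0.3, -0.6, -6.0]
gripper_width: 0.0267
```

Run:
```python
from h import *
delta([.5053,.0054,.1193],-30)
```

```text
t 2.95 tcp [0.5054 0.0048 0.1169] yaw -30.2 toolz [-0.001  0.    -1.   ] F [ 0.3 -0.6 -6. ] w 0.0267 q [ 0.01  0.31 -0.39  0.88  0.    2.11]
shift cm [-0.04 -0.04 -0.24]
wz deg (or +-180) -0.2
```

{"fn": "drive_tool", "kwargs": {
  "steps": [
    {"wx": 0,"wy": 0,"wz": 0,"x": 0,"y": 0,"z": 0.15,"jaw": 0.9},
    {"wx": 0,"wy": 0,"wz": 0,"x": 0,"y": 0,"z": 0.1,"jaw": 0.9},
    {"wx": 0,"wy": 0,"wz": 0,"x": 0,"y": 0,"z": 0,"jaw": 0.9}
  ]
}}

```text
t: 3.25
tcp_pos: [0.5058, 0.0051, 0.1171]
eef_rot: [0.965, -0.261, 0.001, -0.001]
wrist_force: [-0.2, 0.2, -5.9]
gripper_width: 0.0267
```

{"fn": "drive_tool", "kwargs": {
  "steps": [
    {"wx": 0,"wy": 0,"wz": 0,"x": 0,"y": 0,"z": 0.3,"jaw": 0.9},
    {"wx": 0,"wy": 0,"wz": 0,"x": 0,"y": 0,"z": 0,"jaw": 0.9}
  ]
}}

```text
t: 3.45
tcp_pos: [0.5069, 0.0058, 0.1174]
eef_rot: [0.965, -0.261, 0.002, -0.002]
wrist_force: [-0.2, -0.0, -5.3]
gripper_width: 0.0268
```

{"fn": "drive_tool", "kwargs": {
  "steps": [
    {"wx": 0,"wy": 0,"wz": 0,"x": 0,"y": 0,"z": 0,"jaw": 0.6},
    {"wx": 0,"wy": 0,"wz": 0,"x": 0,"y": 0,"z": 0,"jaw": 0.6}
  ]
}}

```text
t: 3.65
tcp_pos: [0.5086, 0.0057, 0.1182]
eef_rot: [0.965, -0.261, 0.004, -0.002]
wrist_force: [0.6, 0.3, 0.2]
gripper_width: 0.0339
```

{"fn": "drive_tool", "kwargs": {
  "steps": [
    {"wx": 0,"wy": 0,"wz": 0,"x": 0,"y": 0,"z": -2,"jaw": 0.6},
    {"wx": 0,"wy": 0,"wz": 0,"x": 0,"y": 0,"z": -4,"jaw": 0.6},
    {"wx": 0,"wy": 0,"wz": 0,"x": 0,"y": 0,"z": -4,"jaw": 0.6},
    {"wx": 0,"wy": 0,"wz": 0,"x": 0,"y": 0,"z": -4,"jaw": 0.6},
    {"wx": 0,"wy": 0,"wz": 0,"x": 0,"y": 0,"z": 0,"jaw": 0.5}
  ]
}}

```text
t: 4.15
tcp_pos: [0.5081, 0.0051, 0.2615]
eef_rot: [0.965, -0.261, 0.004, -0.002]
wrist_force: [0.6, 0.9, 0.1]
gripper_width: 0.0431
```

Run:
```python
from h import *
tool()
w=calibration('wrist');save(snapshot('wrist'),'w1')
im=cv2.imread('pics/w1.png');print(proj(w,[*crate(-.036,.036),.146]),proj(w,[*crate(-.036,.036),.094]))
hsv=cv2.cvtColor(im,cv2.COLOR_BGR2HSV);m=cv2.inRange(hsv,(45,80,30),(85,255,255));
ys,xs=np.nonzero(m);print('green',xs.min(),xs.max(),ys.min(),ys.max())
```

```text
t 4.15 tcp [0.5081 0.0051 0.2615] yaw -30.2 toolz [ 0.008  0.002 -1.   ] F [0.6 0.9 0.1] w 0.0431 q [ 0.01  0.21 -0.12  1.23  0.    2.11]
[314.11878109 199.22027454] [314.60532464 181.9910862 ]
green 283 348 137 209
```

View pics/w1.png

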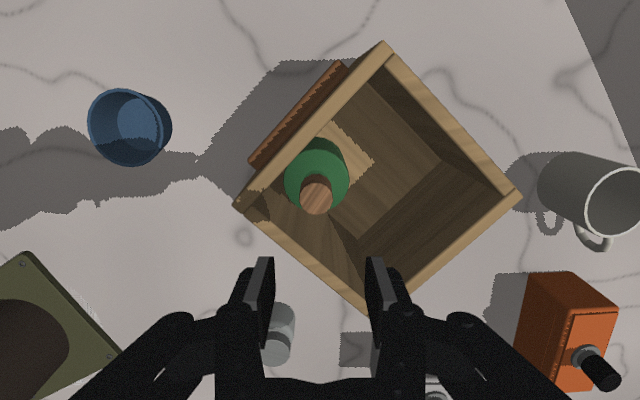

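{"fn": "drive_tool", "kwargs": {
  "steps": [
    {"wx": 0,"wy": 0,"wz": 0,"x": 1.75,"y": 3.55,"z": 0,"jaw": 0.35},
    {"wx": 0,"wy": 0,"wz": 0,"x": 1.75,"y": 3.55,"z": 0,"jaw": 0.35},
    {"wx": 0,"wy": 0,"wz": 0,"x": 1.75,"y": 3.55,"z": 0,"jaw": 0.35},
    {"wx": 0,"wy": 0,"wz": 0,"x": 1.75,"y": 3.55,"z": 0,"jaw": 0.35},
    {"wx": 0,"wy": 0,"wz": 0,"x": 1.75,"y": 3.55,"z": 0,"jaw": 0.35},
    {"wx": 0,"wy": 0,"wz": 0,"x": 1.75,"y": 3.55,"z": 0,"jaw": 0.35},
    {"wx": 0,"wy": 0,"wz": 0,"x": 1.75,"y": 3.55,"z": 0,"jaw": 0.35},
    {"wx": 0,"wy": 0,"wz": 0,"x": 1.75,"y": 3.55,"z": 0,"jaw": 0.35}
  ]
}}

```text
t: 5.0
tcp_pos: [0.485, -0.3164, 0.2476]
eef_rot: [0.967, -0.255, -0.002, -0.003]
wrist_force: [1.3, -0.8, -0.1]
gripper_width: 0.0556
```

Run:
```python
from h import *
# crate re-measure needs wrist view at the earlier pose: reproject by stored numbers not available
tool()
w=calibration('wrist');save(snapshot('wrist'),'w2');np.save('w2.npy',w['view'])
```

```text
t 5.0 tcp [ 0.485  -0.3164  0.2476] yaw -29.6 toolz [-0.003  0.008 -1.   ] F [ 1.3 -0.8 -0.1] w 0.0556 q [-0.58  0.35  0.04  1.26  0.    1.51]
```

View pics/w2.png

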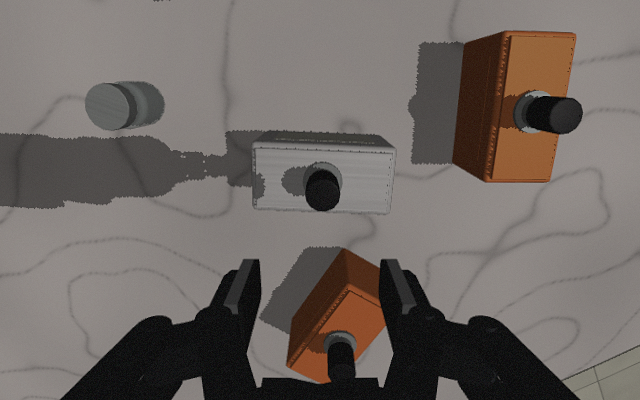

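Run:
```python
from h import *
w=calibration('wrist')
C=np.array([onz(w,p,.088)[:2] for p in[(252,143),(397,147),(391,214),(252,209)]])
print(C.round(4),C.mean(0).round(4))
for i,j in((0,1),(3,2)):
    d=C[j]-C[i];print(np.degrees(np.arctan2(d[1],d[0])),np.linalg.norm(d))
cap=onz(w,(322.5,195),.136);print('cap',cap.round(4))
m=C.mean(0);delta([*((m+cap[:2])/2),.108],-31)
```

```text
[[ 0.4509 -0.2617]
 [ 0.5612 -0.3289]
 [ 0.5285 -0.3839]
 [ 0.4164 -0.3139]] [ 0.4893 -0.3221]
-31.370662103851615 0.1291780421789787
-31.956265326723745 0.13212384695173657
cap [ 0.4888 -0.3214  0.136 ]
t 5.05 tcp [ 0.4847 -0.3228  0.2468] yaw -29.8 toolz [-0.004  0.002 -1.   ] F [ 1.9 -5.6  0.2] w 0.0553 q [-0.59  0.36  0.04  1.26 -0.    1.5 ]
shift cm [ 0.39 -0.31 13.88]
wz deg (or +-180) 1.2
```

Run:
```python
from h import *
w=calibration('wrist');w['view']=np.load('w2.npy')
C=np.array([onz(w,p,.088)[:2] for p in[(252,143),(397,147),(391,214),(252,209)]])
print(C.mean(0).round(4))
for i,j in((0,1),(3,2)):
    d=C[j]-C[i];print(np.degrees(np.arctan2(d[1],d[0])),np.linalg.norm(d))
cap=onz(w,(322.5,195),.136);print('cap',cap.round(4))
m=C.mean(0);delta([*((m+cap[:2])/2),.108],-31)
```

```text
[ 0.4896 -0.315 ]
-31.068337751564414 0.12960897297793242
-31.625487720629067 0.13242022452384145
cap [ 0.4891 -0.3147  0.136 ]
t 5.05 tcp [ 0.4847 -0.3228  0.2468] yaw -29.8 toolz [-0.004  0.002 -1.   ] F [ 1.9 -5.6  0.2] w 0.0553 q [-0.59  0.36  0.04  1.26 -0.    1.5 ]
shift cm [ 0.07 -0.92 13.88]
wz deg (or +-180) 1.2
```

{"fn": "drive_tool", "kwargs": {
  "steps": [
    {"wx": 0,"wy": 0,"wz": 1.2,"x": 0.1,"y": -0.9,"z": 3,"jaw": 0.35},
    {"wx": 0,"wy": 0,"wz": 0,"x": 0,"y": 0,"z": 3,"jaw": 0.35},
    {"wx": 0,"wy": 0,"wz": 0,"x": 0,"y": 0,"z": 2,"jaw": 0.35},
    {"wx": 0,"wy": 0,"wz": 0,"x": 0,"y": 0,"z": 0,"jaw": 0.35},
    {"wx": 0,"wy": 0,"wz": 0,"x": 0,"y": 0,"z": 0,"jaw": 0.35}
  ]
}}

```text
t: 5.55
tcp_pos: [0.4874, -0.3181, 0.1578]
eef_rot: [0.962, -0.272, -0.005, -0.001]
wrist_force: [-0.8, -0.2, 0.0]
gripper_width: 0.0557
```

Run:
```python
from h import *
delta([.4893,-.3148,.105],-31.3)
```

```text
t 5.55 tcp [ 0.4874 -0.3181  0.1578] yaw -31.5 toolz [-0.009  0.005 -1.   ] F [-0.8 -0.2  0. ] w 0.0557 q [-0.58  0.4  -0.12  1.06 -0.    1.54]
shift cm [ 0.05 -0.38  5.28]
wz deg (or +-180) -0.2
```

{"fn": "drive_tool", "kwargs": {
  "steps": [
    {"wx": 0,"wy": 0.6,"wz": 0,"x": 0,"y": -0.4,"z": 2,"jaw": 0.35},
    {"wx": 0,"wy": 0,"wz": 0,"x": 0,"y": 0,"z": 2,"jaw": 0.35},
    {"wx": 0,"wy": 0,"wz": 0,"x": 0,"y": 0,"z": 1,"jaw": 0.35},
    {"wx": 0,"wy": 0,"wz": 0,"x": 0,"y": 0,"z": 0,"jaw": 0.9},
    {"wx": 0,"wy": 0,"wz": 0,"x": 0,"y": 0,"z": 0,"jaw": 0.9},
    {"wx": 0,"wy": 0,"wz": 0,"x": 0,"y": 0,"z": 0,"jaw": 0.9},
    {"wx": 0,"wy": 0,"wz": 0,"x": 0,"y": 0,"z": 0,"jaw": 0.9}
  ],
  "squeeze": 60
}}

```text
t: 6.25
tcp_pos: [0.4917, -0.3149, 0.1115]
eef_rot: [0.963, -0.271, 0.003, 0.001]
wrist_force: [-1.2, -0.1, -4.6]
gripper_width: 0.0262
```

Run:
```python
from h import *
delta([.4893,-.3148,.105],-31.3)
```

```text
t 6.25 tcp [ 0.4917 -0.3149  0.1115] yaw -31.5 toolz [ 0.004 -0.004 -1.   ] F [-1.2 -0.1 -4.6] w 0.0262 q [-0.57  0.43 -0.21  0.93 -0.    1.55]
shift cm [-0.21  0.11  0.65]
wz deg (or +-180) -0.2
```

{"fn": "drive_tool", "kwargs": {
  "steps": [
    {"wx": 0,"wy": 0,"wz": 0,"x": 0,"y": 0,"z": -2,"jaw": 0.9},
    {"wx": 0,"wy": 0,"wz": 0,"x": 0,"y": 0,"z": -4,"jaw": 0.9},
    {"wx": 0,"wy": 0,"wz": 0,"x": 0,"y": 0,"z": -4,"jaw": 0.9},
    {"wx": 0,"wy": 0,"wz": 0,"x": 0,"y": 0,"z": -4,"jaw": 0.9},
    {"wx": 0,"wy": 0,"wz": 0,"x": 0,"y": 0,"z": -4,"jaw": 0.9},
    {"wx": 0,"wy": 0,"wz": 0,"x": 0,"y": 0,"z": -1,"jaw": 0.9},
    {"wx": 0,"wy": 0,"wz": 0,"x": 0,"y": 0,"z": 0,"jaw": 0.9}
  ]
}}

```text
t: 6.95
tcp_pos: [0.49, -0.314, 0.3051]
eef_rot: [0.962, -0.271, 0.0, 0.0]
wrist_force: [1.5, 0.3, -4.4]
gripper_width: 0.0263
```

{"fn": "drive_tool", "kwargs": {
  "steps": [
    {"wx": 0,"wy": 0,"wz": -7.95,"x": 0,"y": 0,"z": 0,"jaw": 0.9},
    {"wx": 0,"wy": 0,"wz": -7.95,"x": 0,"y": 0,"z": 0,"jaw": 0.9},
    {"wx": 0,"wy": 0,"wz": -7.95,"x": 0,"y": 0,"z": 0,"jaw": 0.9},
    {"wx": 0,"wy": 0,"wz": -7.95,"x": 0,"y": 0,"z": 0,"jaw": 0.9},
    {"wx": 0,"wy": 0,"wz": -7.95,"x": 0,"y": 0,"z": 0,"jaw": 0.9},
    {"wx": 0,"wy": 0,"wz": -7.95,"x": 0,"y": 0,"z": 0,"jaw": 0.9},
    {"wx": 0,"wy": 0,"wz": 0,"x": 0,"y": 0,"z": 0,"jaw": 0.9}
  ]
}}

```text
t: 7.65
tcp_pos: [0.4848, -0.3108, 0.2859]
eef_rot: [0.987, 0.157, -0.01, -0.008]
wrist_force: [0.2, -0.4, -4.3]
gripper_width: 0.0264
```

Run:
```python
from h import *
print(crate(0,-.036));delta([*crate(0,-.036),.30],16.2)
```

```text
[ 0.56016429 -0.0535353 ]
t 7.65 tcp [ 0.4848 -0.3108  0.2859] yaw 18.1 toolz [-0.022  0.014 -1.   ] F [ 0.2 -0.4 -4.3] w 0.0264 q [-0.57  0.36  0.14  1.38 -0.    0.69]
shift cm [ 15.13 -22.14  -1.22]
wz deg (or +-180) 1.9
```

{"fn": "drive_tool", "kwargs": {
  "steps": [
    {"wx": -1.1,"wy": 0.9,"wz": 1.9,"x": 0,"y": 0,"z": -1,"jaw": 0.9},
    {"wx": 0,"wy": 0,"wz": 0,"x": 2.1,"y": -3.1,"z": -0.2,"jaw": 0.9},
    {"wx": 0,"wy": 0,"wz": 0,"x": 2.1,"y": -3.1,"z": -0.2,"jaw": 0.9},
    {"wx": 0,"wy": 0,"wz": 0,"x": 2.1,"y": -3.1,"z": -0.2,"jaw": 0.9},
    {"wx": 0,"wy": 0,"wz": 0,"x": 2.1,"y": -3.1,"z": -0.2,"jaw": 0.9},
    {"wx": 0,"wy": 0,"wz": 0,"x": 2.1,"y": -3.1,"z": -0.2,"jaw": 0.9},
    {"wx": 0,"wy": 0,"wz": 0,"x": 2.1,"y": -3.1,"z": -0.2,"jaw": 0.9},
    {"wx": 0,"wy": 0,"wz": 0,"x": 0,"y": 0,"z": 0,"jaw": 0.9}
  ]
}}

```text
t: 8.45
tcp_pos: [0.5548, -0.0905, 0.2908]
eef_rot: [0.992, 0.124, -0.011, -0.006]
wrist_force: [-0.1, -1.1, -5.1]
gripper_width: 0.0259
```

```bash
cat >> h.py <<'E'
def lev():
    from scipy.spatial.transform import Rotation as Rn
    R=Rn.from_quat(sensors.read_state()['eef_rot']).as_matrix()
    print('level wx,wy',np.degrees(R.T@np.cross(R[:,2],[0,0,-1]))[:2].round(2))
E
python3 - <<'E'
from h import *
delta([*crate(0,-.036),.28],16.2);lev()
w=calibration('wrist');np.save('w3.npy',w['view']);save(snapshot('wrist'),'w3')
w=calibration('side');save(snapshot('side'),'s3')
E
```

```text
t 8.45 tcp [ 0.5548 -0.0905  0.2908] yaw 14.2 toolz [-0.022  0.009 -1.   ] F [-0.1 -1.1 -5.1] w 0.0259 q [-0.16  0.33  0.11  1.38  0.01  1.16]
shift cm [ 1.45 -3.43  1.1 ]
wz deg (or +-180) -2.0
level wx,wy [-0.81  1.12]
```

{"fn": "drive_tool", "kwargs": {
  "steps": [
    {"wx": -0.8,"wy": 1.1,"wz": -2,"x": 0.7,"y": -1.7,"z": 0,"jaw": 0.9},
    {"wx": 0,"wy": 0,"wz": 0,"x": 0.7,"y": -1.7,"z": 0,"jaw": 0.9},
    {"wx": 0,"wy": 0,"wz": 0,"x": 0,"y": 0,"z": 0,"jaw": 0.9},
    {"wx": 0,"wy": 0,"wz": 0,"x": 0,"y": 0,"z": 0,"jaw": 0.9}
  ]
}}

```text
t: 8.95
tcp_pos: [0.5554, -0.0614, 0.2864]
eef_rot: [0.991, 0.135, -0.005, 0.002]
wrist_force: [0.6, 0.1, -4.0]
gripper_width: 0.0263
```

Run:
```python
from h import *
delta([*crate(0,-.036),.28],16.2);lev()
w=calibration('wrist');np.save('w4.npy',w['view']);save(snapshot('wrist'),'w4')
```

```text
t 8.95 tcp [ 0.5554 -0.0614  0.2864] yaw 15.5 toolz [-0.009 -0.006 -1.   ] F [ 0.6  0.1 -4. ] w 0.0263 q [-0.11  0.31  0.08  1.34 -0.01  1.19]
shift cm [ 0.68 -0.64  0.63]
wz deg (or +-180) -0.7
level wx,wy [0.19 0.58]
```

View pics/w4.png

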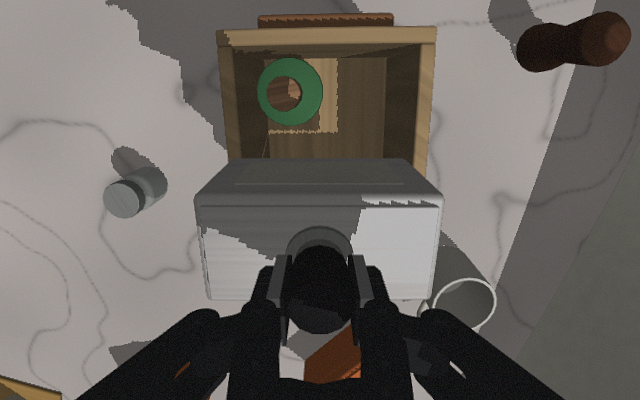

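Run:
```python
from h import *
w=calibration('wrist');w['view']=np.load('w4.npy')
a=np.radians(16.4);Rc=np.array([[np.cos(a),np.sin(a)],[-np.sin(a),np.cos(a)]])
f=lambda p,z:(Rc@(onz(w,p,z)[:2]-[.55,-.019])*1000).round(1)
print('rim outer TL,TR',f((217,31),.156),f((437,27),.156),'left/right edge',f((227,163),.156),f((429,160),.156))
print('inner TL TR',f((232,47),.156),f((421,43),.156))
print('tin bottom',f((237,160),.175),f((408,159),.175),'top',f((197,207),.263),f((441,206),.263),'rear',f((208,297),.263),f((433,298),.263))
im=cv2.imread('pics/w4.png');c=cv2.resize(im[15:220,185:450],None,fx=3,fy=2.9,interpolation=2);cv2.imwrite('pics/w4c.png',c[:,:800])
```

```text
rim outer TL,TR [-80.5  81.4] [81.2 81.6] left/right edge [-82.6 -18.2] [ 83.1 -17.9]
inner TL TR [-70.3  70.1] [70.1 70.6]
tin bottom [-69.1 -11.8] [ 61.  -12.8] top [-69.7 -17.7] [ 58.  -18.7] rear [-71.1 -73.5] [ 59.4 -75.4]
```

View pics/w4c.png

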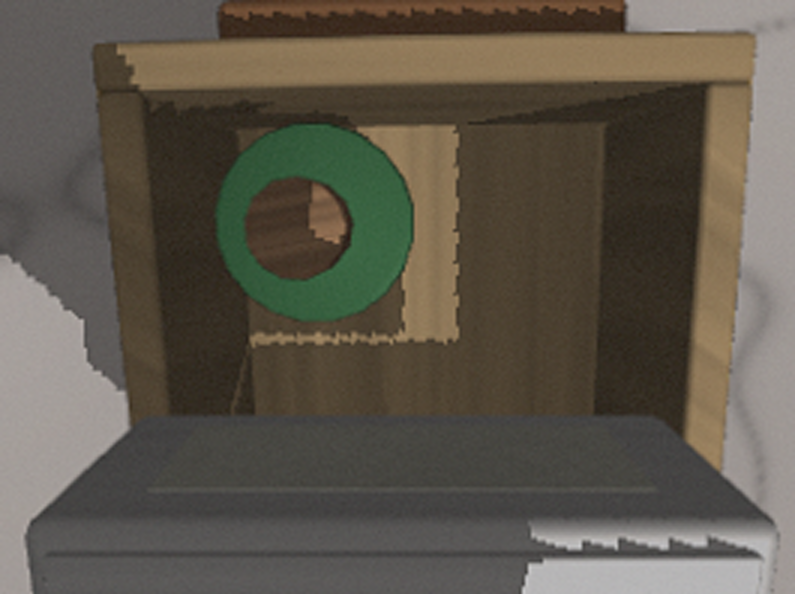

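{"fn": "drive_tool", "kwargs": {
  "steps": [
    {"wx": 0.2,"wy": 0.6,"wz": -0.4,"x": 0.3,"y": -1.0,"z": 0,"jaw": 0.9},
    {"wx": 0,"wy": 0,"wz": 0,"x": 0,"y": 0,"z": 0,"jaw": 0.9},
    {"wx": 0,"wy": 0,"wz": 0,"x": 0,"y": 0,"z": 0,"jaw": 0.9}
  ]
}}

```text
t: 9.3
tcp_pos: [0.5551, -0.0527, 0.2858]
eef_rot: [0.991, 0.136, -0.0, -0.0]
wrist_force: [0.6, -0.6, -4.4]
gripper_width: 0.0265
```

```bash
cat >> h.py <<'E'
def tinedge():
    w=calibration('wrist');im=snapshot('wrist');g=cv2.cvtColor(im,cv2.COLOR_RGB2GRAY).astype(float);sat=im.astype(int).max(2)-im.astype(int).min(2)
    z0=sensors.read_state()['tcp_pos'][2]-.1115
    a=np.radians(16.4);Rc=np.array([[np.cos(a),np.sin(a)],[-np.sin(a),np.cos(a)]])
    f=lambda p,z:(Rc@(onz(w,p,z)[:2]-[.55,-.019])*1000).round(1)
    return w,im,f,z0,sat
E
python3 - <<'E'
from h import *
delta([*crate(-.0035,-.0325),.2864],16.0);lev()
w,im,f,z0,sat=tinedge()
np.save('w5.npy',w['view']);save(im,'w5')
for x in (255,290,320,350,390):
    # topmost grey (low-saturation) run in the column = +y foot edge
    col=cv2.blur(sat.astype(np.float32),(3,3))[:,x];
    ys=[y for y in range(60,260) if (col[y:y+12]<14).all()]
    print(x,ys[:1],f((x,ys[0]),z0) if ys else None)
E
```

```text
t 9.3 tcp [ 0.5551 -0.0527  0.2858] yaw 15.6 toolz [-0.     0.001 -1.   ] F [ 0.6 -0.6 -4.4] w 0.0265 q [-0.09  0.3   0.06  1.33  0.    1.2 ]
shift cm [ 0.11 -0.13 -0.06]
wz deg (or +-180) -0.4
level wx,wy [-0.03 -0.  ]
255 [157] [-51.8  -0.8]
290 [158] [-25.3  -2. ]
320 [158] [-2.5 -2.3]
350 [158] [20.2 -2.6]
390 [158] [50.7 -2.9]
```

{"fn": "drive_tool", "kwargs": {
  "steps": [
    {"wx": 0,"wy": 0,"wz": -0.7,"x": 0.1,"y": -0.1,"z": 0,"jaw": 0.9},
    {"wx": 0,"wy": 0,"wz": 0,"x": 0,"y": 0,"z": 0.8,"jaw": 0.9},
    {"wx": 0,"wy": 0,"wz": 0,"x": 0,"y": 0,"z": 0.8,"jaw": 0.9},
    {"wx": 0,"wy": 0,"wz": 0,"x": 0,"y": 0,"z": 0.8,"jaw": 0.9},
    {"wx": 0,"wy": 0,"wz": 0,"x": 0,"y": 0,"z": 0,"jaw": 0.9}
  ]
}}

```text
t: 9.85
tcp_pos: [0.5557, -0.0516, 0.2593]
eef_rot: [0.99, 0.142, -0.0, -0.0]
wrist_force: [-0.4, 0.6, -5.0]
gripper_width: 0.0263
```

Run:
```python
from h import *
delta([*crate(-.0035,-.033),.20],16.3);lev()
w,im,f,z0,sat=tinedge()
for x in (200,230,255,290,320,350,390,410,430):
    col=cv2.blur(sat.astype(np.float32),(3,3))[:,x];
    ys=[y for y in range(60,260) if (col[y:y+12]<14).all()]
    print(x,ys[:1],f((x,ys[0]),z0) if ys else None)
```

```text
t 9.85 tcp [ 0.5557 -0.0516  0.2593] yaw 16.4 toolz [-0.001  0.001 -1.   ] F [-0.4  0.6 -5. ] w 0.0263 q [-0.09  0.31  0.    1.27  0.    1.19]
shift cm [0.02 0.02 5.93]
wz deg (or +-180) 0.1
level wx,wy [-0.04  0.03]
200 [60] [-86.2  68.8]
230 [160] [-70.5  -2.7]
255 [157] [-51.3  -0.5]
290 [158] [-24.8  -1.3]
320 [158] [-2.  -1.3]
350 [158] [20.7 -1.3]
390 [157] [51.  -0.5]
410 [163] [66.6 -5.1]
430 [182] [ 83.6 -20.1]
```

{"fn": "drive_tool", "kwargs": {
  "steps": [
    {"wx": 0,"wy": 0,"wz": 0,"x": 0.2,"y": 0,"z": 1,"jaw": 0.9},
    {"wx": 0,"wy": 0,"wz": 0,"x": 0,"y": 0,"z": 1,"jaw": 0.9},
    {"wx": 0,"wy": 0,"wz": 0,"x": 0,"y": 0,"z": 1,"jaw": 0.9},
    {"wx": 0,"wy": 0,"wz": 0,"x": 0,"y": 0,"z": 1,"jaw": 0.9},
    {"wx": 0,"wy": 0,"wz": 0,"x": 0,"y": 0,"z": 1,"jaw": 0.9},
    {"wx": 0,"wy": 0,"wz": 0,"x": 0,"y": 0,"z": 0,"jaw": 0.9}
  ]
}}

```text
t: 10.5
tcp_pos: [0.5577, -0.0509, 0.2049]
eef_rot: [0.99, 0.143, -0.0, -0.0]
wrist_force: [-0.4, 0.5, -4.1]
gripper_width: 0.0266
```

Run:
```python
from h import *
delta([*crate(-.0025,-.033),.122],16.4);lev()
```

```text
t 10.5 tcp [ 0.5577 -0.0509  0.2049] yaw 16.4 toolz [-0.001  0.001 -1.   ] F [-0.4  0.5 -4.1] w 0.0266 q [-0.09  0.33 -0.1   1.14  0.    1.19]
shift cm [-0.09  0.03  8.29]
wz deg (or +-180) -0.0
level wx,wy [-0.05  0.04]
```

{"fn": "drive_tool", "kwargs": {
  "steps": [
    {"wx": 0,"wy": 0,"wz": 0,"x": 0,"y": 0,"z": 1.2,"jaw": 0.9},
    {"wx": 0,"wy": 0,"wz": 0,"x": 0,"y": 0,"z": 1.2,"jaw": 0.9},
    {"wx": 0,"wy": 0,"wz": 0,"x": 0,"y": 0,"z": 1.2,"jaw": 0.9},
    {"wx": 0,"wy": 0,"wz": 0,"x": 0,"y": 0,"z": 1.2,"jaw": 0.9},
    {"wx": 0,"wy": 0,"wz": 0,"x": 0,"y": 0,"z": 1.2,"jaw": 0.9},
    {"wx": 0,"wy": 0,"wz": 0,"x": 0,"y": 0,"z": 0.5,"jaw": 0.9},
    {"wx": 0,"wy": 0,"wz": 0,"x": 0,"y": 0,"z": 0,"jaw": 0.9}
  ]
}}

```text
t: 11.2
tcp_pos: [0.5587, -0.051, 0.1371]
eef_rot: [0.99, 0.142, 0.001, -0.0]
wrist_force: [-0.0, 0.5, -4.6]
gripper_width: 0.0261
```

{"fn": "drive_tool", "kwargs": {
  "steps": [
    {"wx": 0,"wy": 0,"wz": 0,"x": 0,"y": 0,"z": 0.5,"jaw": 0.9},
    {"wx": 0,"wy": 0,"wz": 0,"x": 0,"y": 0,"z": 0.3,"jaw": 0.9},
    {"wx": 0,"wy": 0,"wz": 0,"x": 0,"y": 0,"z": 0,"jaw": 0.9}
  ]
}}

```text
t: 11.5
tcp_pos: [0.5598, -0.0511, 0.1296]
eef_rot: [0.99, 0.142, 0.002, 0.0]
wrist_force: [0.0, 0.6, -5.5]
gripper_width: 0.026
```

Run:
```python
from h import *
delta([*crate(-.0025,-.033),.1215],16.4);lev()
```

```text
t 11.5 tcp [ 0.5598 -0.0511  0.1296] yaw 16.4 toolz [ 0.004  0.    -1.   ] F [ 0.   0.6 -5.5] w 0.026 q [-0.09  0.38 -0.24  0.95  0.    1.19]
shift cm [-0.28 -0.06  0.81]
wz deg (or +-180) -0.0
level wx,wy [ 0.05 -0.2 ]
```

{"fn": "drive_tool", "kwargs": {
  "steps": [
    {"wx": 0,"wy": -0.2,"wz": 0,"x": -0.2,"y": 0,"z": 0.4,"jaw": 0.9},
    {"wx": 0,"wy": 0,"wz": 0,"x": -0.1,"y": 0,"z": 0.3,"jaw": 0.9},
    {"wx": 0,"wy": 0,"wz": 0,"x": 0,"y": 0,"z": 0.2,"jaw": 0.9},
    {"wx": 0,"wy": 0,"wz": 0,"x": 0,"y": 0,"z": 0,"jaw": 0.9}
  ]
}}

```text
t: 11.9
tcp_pos: [0.5575, -0.0521, 0.1208]
eef_rot: [0.99, 0.142, 0.001, 0.001]
wrist_force: [-0.4, 0.2, -5.0]
gripper_width: 0.0263
```

Run:
```python
from h import *
delta([*crate(-.0025,-.033),.1215],16.4);lev()
```

```text
t 11.9 tcp [ 0.5575 -0.0521  0.1208] yaw 16.4 toolz [ 0.002 -0.001 -1.   ] F [-0.4  0.2 -5. ] w 0.0263 q [-0.09  0.39 -0.25  0.93 -0.    1.19]
shift cm [-0.03 -0.09 -0.07]
wz deg (or +-180) -0.0
level wx,wy [ 0.1 -0.1]
```

{"fn": "drive_tool", "kwargs": {
  "steps": [
    {"wx": 0,"wy": 0,"wz": 0,"x": 0,"y": 0,"z": 0.3,"jaw": 0.9},
    {"wx": 0,"wy": 0,"wz": 0,"x": 0,"y": 0,"z": 0,"jaw": 0.9},
    {"wx": 0,"wy": 0,"wz": 0,"x": 0,"y": 0,"z": 0,"jaw": 0.6},
    {"wx": 0,"wy": 0,"wz": 0,"x": 0,"y": 0,"z": 0,"jaw": 0.5},
    {"wx": 0,"wy": 0,"wz": 0,"x": 0,"y": 0,"z": 0,"jaw": 0.5}
  ]
}}

```text
t: 12.4
tcp_pos: [0.5596, -0.0518, 0.1233]
eef_rot: [0.99, 0.143, 0.005, 0.001]
wrist_force: [-0.5, -0.1, -0.6]
gripper_width: 0.0427
```

{"fn": "drive_tool", "kwargs": {
  "steps": [
    {"wx": 0,"wy": 0,"wz": 0,"x": 0,"y": 0,"z": -2,"jaw": 0.5},
    {"wx": 0,"wy": 0,"wz": 0,"x": 0,"y": 0,"z": -4,"jaw": 0.3},
    {"wx": 0,"wy": 0,"wz": -7.6,"x": 0,"y": 0,"z": -4,"jaw": 0},
    {"wx": 0,"wy": 0,"wz": -7.6,"x": 0,"y": 0,"z": -4,"jaw": 0},
    {"wx": 0,"wy": 0,"wz": -7.6,"x": 0,"y": 0,"z": 0,"jaw": 0},
    {"wx": 0,"wy": 0,"wz": -7.6,"x": 0,"y": 0,"z": 0,"jaw": 0},
    {"wx": 0,"wy": 0,"wz": -7.6,"x": 0,"y": 0,"z": 0,"jaw": 0},
    {"wx": 0,"wy": 0,"wz": -7.6,"x": 0,"y": 0,"z": 0,"jaw": 0}
  ]
}}

```text
t: 13.2
tcp_pos: [0.5607, -0.0523, 0.2704]
eef_rot: [0.849, 0.528, 0.006, 0.005]
wrist_force: [-0.8, 0.0, -0.8]
gripper_width: 0.0856
```

{"fn": "drive_tool", "kwargs": {
  "steps": [
    {"wx": 0,"wy": 0,"wz": 0,"x": 3.8,"y": -2.2,"z": 0,"jaw": 0},
    {"wx": 0,"wy": 0,"wz": 0,"x": 3.8,"y": -2.2,"z": 0,"jaw": 0},
    {"wx": 0,"wy": 0,"wz": 0,"x": 3.8,"y": -2.2,"z": 0,"jaw": 0},
    {"wx": 0,"wy": 0,"wz": 0,"x": 3.8,"y": -2.2,"z": 0,"jaw": 0},
    {"wx": 0,"wy": 0,"wz": 0,"x": 3.8,"y": -2.2,"z": 0,"jaw": 0},
    {"wx": 0,"wy": 0,"wz": 0,"x": 3.8,"y": -2.2,"z": 0,"jaw": 0},
    {"wx": 0,"wy": 0,"wz": 0,"x": 3.8,"y": -2.2,"z": 0,"jaw": 0},
    {"wx": 0,"wy": 0,"wz": 0,"x": 0,"y": 0,"z": 0,"jaw": 0}
  ]
}}

```text
t: 14.0
tcp_pos: [0.544, 0.2642, 0.2701]
eef_rot: [0.85, 0.526, 0.01, 0.006]
wrist_force: [0.7, 0.6, 1.0]
gripper_width: 0.0857
```

Run:
```python
from h import *
delta([.543,.302,.2],62);lev()
w=calibration('wrist');np.save('w6.npy',w['view']);save(snapshot('wrist'),'w6')
```

```text
t 14.0 tcp [0.544  0.2642 0.2701] yaw 63.5 toolz [ 0.023 -0.001 -1.   ] F [0.7 0.6 1. ] w 0.0857 q [ 0.46  0.37  0.13  1.3  -0.01  0.92]
shift cm [ 3.27 -1.92  7.  ]
wz deg (or +-180) 1.5
level wx,wy [ 1.2  -0.56]
```

View pics/w6.png

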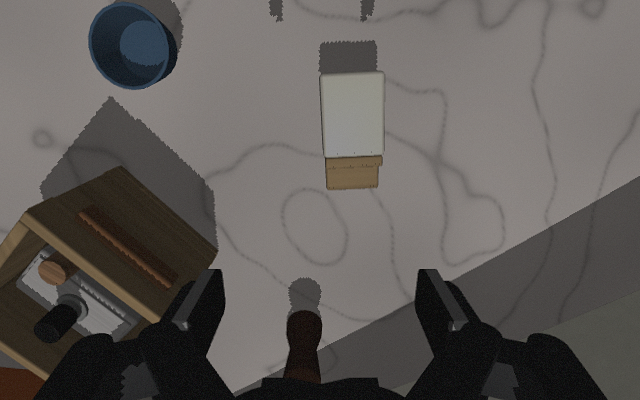

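Run:
```python
from h import *
w=calibration('wrist');w['view']=np.load('w6.npy')
P=np.array([onz(w,p,.064)[:2] for p in[(319.5,74),(384,72),(384,155),(325,158)]])
F=(P[0]+P[1])/2;L=(P[2]+P[3])/2;d=L-F
ang=lambda v:np.degrees(np.arctan2(v[1],v[0]))
print(P.round(4),'foot',F.round(4),'lid',L.round(4),np.linalg.norm(d),'axis',ang(d),ang(P[2]-P[1]),ang(P[3]-P[0]),'perp',ang(P[1]-P[0])-90,ang(P[2]-P[3])-90)
```

```text
[[0.4655 0.3063]
 [0.4913 0.3629]
 [0.5665 0.331 ]
 [0.5419 0.2747]] foot [0.4784 0.3346] lid [0.5542 0.3028] 0.08220617819485761 axis -22.74063006487321 -22.99426806026083 -22.49037164406883 perp -24.531587288519347 -23.525351995764723
```

{"fn": "drive_tool", "kwargs": {
  "steps": [
    {"wx": 1.2,"wy": -0.6,"wz": -3.2,"x": 3.5,"y": 0,"z": 0,"jaw": 0},
    {"wx": 8.4,"wy": 0,"wz": 0,"x": 0,"y": 0,"z": 0,"jaw": 0},
    {"wx": 8.4,"wy": 0,"wz": 0,"x": 0,"y": 0,"z": 0,"jaw": 0},
    {"wx": 8.4,"wy": 0,"wz": 0,"x": 0,"y": 0,"z": 0,"jaw": 0},
    {"wx": 0,"wy": 0,"wz": 0,"x": 0,"y": 0,"z": 0,"jaw": 0}
  ]
}}

```text
t: 14.55
tcp_pos: [0.5575, 0.2904, 0.2672]
eef_rot: [0.813, 0.535, -0.129, -0.187]
wrist_force: [1.2, -0.3, -2.0]
gripper_width: 0.0856
```

```bash
cat >> h.py <<'E'
def aim(p,zc,xc):
    from scipy.spatial.transform import Rotation as Rn
    t,R=tool();z=np.array(zc)/np.linalg.norm(zc);x=np.array(xc,float);x-=z*(x@z);x/=np.linalg.norm(x)
    T=np.stack([x,np.cross(z,x),z],1)
    print('shift',(R.T@(np.array(p)-t)*100).round(2),'rotvec',np.degrees(Rn.from_matrix(R.T@T).as_rotvec()).round(2))
E
python3 - <<'E'
from h import *
y=np.radians(-23.3);a=np.array([np.cos(y),np.sin(y),0]);b=np.array([-a[1],a[0],0]);l=np.radians(25)
z=-np.sin(l)*a-np.array([0,0,np.cos(l)])
G=np.array([.479,.335,.032])+.068*a
aim(G+.02*z-.1*z,z,b)
E
```

```text
t 14.55 tcp [0.5575 0.2904 0.2672] yaw 66.8 toolz [-0.41   0.167 -0.897] F [ 1.2 -0.3 -2. ] w 0.0856 q [0.33 0.74 0.66 1.85 0.3  0.68]
shift [ 1.13  8.28 14.04] rotvec [-1.27  0.5  -0.1 ]
```

{"fn": "drive_tool", "kwargs": {
  "steps": [
    {"wx": -1.2,"wy": 0.5,"wz": 0,"x": 0.28,"y": 2.07,"z": 3,"jaw": 0},
    {"wx": 0,"wy": 0,"wz": 0,"x": 0.28,"y": 2.07,"z": 3,"jaw": 0},
    {"wx": 0,"wy": 0,"wz": 0,"x": 0.28,"y": 2.07,"z": 3,"jaw": 0},
    {"wx": 0,"wy": 0,"wz": 0,"x": 0.28,"y": 2.07,"z": 3,"jaw": 0},
    {"wx": 0,"wy": 0,"wz": 0,"x": 0,"y": 0,"z": 0,"jaw": 0}
  ]
}}

```text
t: 15.05
tcp_pos: [0.5894, 0.2865, 0.1242]
eef_rot: [0.819, 0.535, -0.11, -0.175]
wrist_force: [0.3, -1.0, 0.7]
gripper_width: 0.085
```

```bash
cat >> h.py <<'E'
def jaraim(back,l=25,c=.068,tip=.02):
    y=np.radians(-23.3);a=np.array([np.cos(y),np.sin(y),0]);b=np.array([-a[1],a[0],0]);l=np.radians(l)
    z=-np.sin(l)*a-np.array([0,0,np.cos(l)])
    aim(np.array([.479,.335,.032])+c*a+(tip-back)*z,z,b)
E
python3 -c "
from h import *
jaraim(0)"
```

```text
t 15.05 tcp [0.5894 0.2865 0.1242] yaw 66.2 toolz [-0.367  0.169 -0.915] F [ 0.3 -1.   0.7] w 0.085 q [0.32 0.78 0.4  1.5  0.28 0.69]
shift [-0.05 -1.14 12.56] rotvec [ 1.2  -0.58 -0.24]
```

{"fn": "drive_tool", "kwargs": {
  "steps": [
    {"wx": 1.2,"wy": -0.6,"wz": -0.2,"x": 0,"y": -1.1,"z": 2,"jaw": 0},
    {"wx": 0,"wy": 0,"wz": 0,"x": 0,"y": 0,"z": 2,"jaw": 0},
    {"wx": 0,"wy": 0,"wz": 0,"x": 0,"y": 0,"z": 2,"jaw": 0},
    {"wx": 0,"wy": 0,"wz": 0,"x": 0,"y": 0,"z": 0,"jaw": 0}
  ]
}}

```text
t: 15.45
tcp_pos: [0.5583, 0.3006, 0.0853]
eef_rot: [0.817, 0.538, -0.111, -0.177]
wrist_force: [-0.3, -0.2, 0.4]
gripper_width: 0.0852
```

```bash
python3 -c "
from h import *
jaraim(0)"
```

```text
t 15.45 tcp [0.5583 0.3006 0.0853] yaw 66.6 toolz [-0.372  0.17  -0.912] F [-0.3 -0.2  0.4] w 0.0852 q [0.35 0.76 0.25 1.37 0.29 0.71]
shift [-0.05  0.46  7.62] rotvec [ 0.86 -0.53  0.11]
```

{"fn": "drive_tool", "kwargs": {
  "steps": [
    {"wx": 0.8,"wy": -0.5,"wz": 0,"x": 0,"y": 0.4,"z": 2,"jaw": 0},
    {"wx": 0,"wy": 0,"wz": 0,"x": 0,"y": 0,"z": 2,"jaw": 0},
    {"wx": 0,"wy": 0,"wz": 0,"x": 0,"y": 0,"z": 2,"jaw": 0},
    {"wx": 0,"wy": 0,"wz": 0,"x": 0,"y": 0,"z": 1,"jaw": 0},
    {"wx": 0,"wy": 0,"wz": 0,"x": 0,"y": 0,"z": 0,"jaw": 0}
  ]
}}

```text
t: 15.95
tcp_pos: [0.5404, 0.3126, 0.029]
eef_rot: [0.816, 0.539, -0.109, -0.178]
wrist_force: [-0.4, -0.9, -0.1]
gripper_width: 0.0853
```

```bash
python3 -c "
from h import *
jaraim(0)"
```

```text
t 15.95 tcp [0.5404 0.3126 0.029 ] yaw 66.8 toolz [-0.37   0.172 -0.913] F [-0.4 -0.9 -0.1] w 0.0853 q [0.37 0.78 0.13 1.22 0.3  0.73]
shift [-0.4   0.09  1.61] rotvec [ 0.91 -0.68  0.37]
```

{"fn": "drive_tool", "kwargs": {
  "steps": [
    {"wx": 0,"wy": 0,"wz": 0,"x": -0.3,"y": 0,"z": 1.5,"jaw": 0},
    {"wx": 0,"wy": 0,"wz": 0,"x": 0,"y": 0,"z": 0,"jaw": 0.3},
    {"wx": 0,"wy": 0,"wz": 0,"x": 0,"y": 0,"z": 0,"jaw": 0.6},
    {"wx": 0,"wy": 0,"wz": 0,"x": 0,"y": 0,"z": 0,"jaw": 0.6},
    {"wx": 0,"wy": 0,"wz": 0,"x": 0,"y": 0,"z": 0,"jaw": 0.6}
  ],
  "squeeze": 70
}}

```text
t: 16.45
tcp_pos: [0.5395, 0.3126, 0.0207]
eef_rot: [0.817, 0.54, -0.104, -0.176]
wrist_force: [-0.7, -0.0, -4.8]
gripper_width: 0.063
```

{"fn": "drive_tool", "kwargs": {
  "steps": [
    {"wx": 0,"wy": 0,"wz": 0,"x": 0,"y": 0,"z": -2,"jaw": 0.6},
    {"wx": 0,"wy": 0,"wz": 0,"x": 0,"y": -2,"z": -3.5,"jaw": 0.6},
    {"wx": 0,"wy": 0,"wz": 0,"x": 0,"y": -2,"z": -3.5,"jaw": 0.6},
    {"wx": 0,"wy": 0,"wz": 0,"x": 0,"y": -2,"z": -3.5,"jaw": 0.6},
    {"wx": 0,"wy": 0,"wz": 0,"x": 0,"y": 0,"z": 0,"jaw": 0.6}
  ]
}}

```text
t: 16.95
tcp_pos: [0.5342, 0.3113, 0.1613]
eef_rot: [0.817, 0.539, -0.106, -0.175]
wrist_force: [1.1, 0.2, -3.9]
gripper_width: 0.0633
```

```bash
python3 -c "
from h import *
jaraim(0)"
```

```text
t 16.95 tcp [0.5342 0.3113 0.1613] yaw 66.7 toolz [-0.363  0.172 -0.916] F [ 1.1  0.2 -3.9] w 0.0633 q [0.38 0.67 0.28 1.47 0.3  0.73]
shift [-0.23  5.86 13.52] rotvec [ 1.35 -0.82  0.36]
```

{"fn": "drive_tool", "kwargs": {
  "steps": [
    {"wx": -8.2,"wy": 0,"wz": 0,"x": 0,"y": 0,"z": 0,"jaw": 0.6},
    {"wx": -8.2,"wy": 0,"wz": 0,"x": 0,"y": 0,"z": 0,"jaw": 0.6},
    {"wx": -8.2,"wy": 0,"wz": 0,"x": 0,"y": 0,"z": 0,"jaw": 0.6},
    {"wx": -8.2,"wy": 0,"wz": 0,"x": 0,"y": 0,"z": 0,"jaw": 0.6},
    {"wx": -8.2,"wy": 0,"wz": 0,"x": 0,"y": 0,"z": 0,"jaw": 0.6},
    {"wx": -8.2,"wy": 0,"wz": 0,"x": 0,"y": 0,"z": 0,"jaw": 0.6},
    {"wx": -8.2,"wy": 0,"wz": 0,"x": 0,"y": 0,"z": 0,"jaw": 0.6},
    {"wx": 0,"wy": 0,"wz": 0,"x": 0,"y": 0,"z": 0,"jaw": 0.6}
  ]
}}

```text
t: 17.75
tcp_pos: [0.5316, 0.3064, 0.1488]
eef_rot: [0.798, 0.522, 0.167, 0.25]
wrist_force: [-0.2, -0.9, -4.9]
gripper_width: 0.0635
```

```bash
python3 -c "
from h import *
jaraim(0,-66.5)"
```

```text
t 17.75 tcp [0.5316 0.3064 0.1488] yaw 66.4 toolz [ 0.528 -0.225 -0.819] F [-0.2 -0.9 -4.9] w 0.0635 q [ 0.81  0.32 -0.46  0.55 -0.57  1.15]
shift [ 0.49 -4.98 11.75] rotvec [-31.45  -0.    -0.42]
```

{"fn": "drive_tool", "kwargs": {
  "steps": [
    {"wx": -7.9,"wy": 0,"wz": 0,"x": 0,"y": 0,"z": 0,"jaw": 0.6},
    {"wx": -7.9,"wy": 0,"wz": 0,"x": 0,"y": 0,"z": 0,"jaw": 0.6},
    {"wx": -7.9,"wy": 0,"wz": 0,"x": 0,"y": 0,"z": 0,"jaw": 0.6},
    {"wx": -7.9,"wy": 0,"wz": 0,"x": 0,"y": 0,"z": 0,"jaw": 0.6},
    {"wx": 0,"wy": 0,"wz": 0,"x": 0,"y": 0,"z": 0,"jaw": 0.6}
  ]
}}

```text
t: 18.25
tcp_pos: [0.5341, 0.3089, 0.1464]
eef_rot: [0.7, 0.456, 0.304, 0.458]
wrist_force: [-0.7, -0.3, -5.0]
gripper_width: 0.0633
```

Run:
```python
from h import *
y=np.radians(-23.3);a=np.array([np.cos(y),np.sin(y),0]);b=np.array([-a[1],a[0],0]);l=np.radians(66.4)
z=np.sin(l)*a-np.array([0,0,np.cos(l)])
t=sensors.read_state()['tcp_pos'];aim([t[0],t[1],.064],z,b)
S=calibration('side');i=snapshot('side');
print(proj(S,t))
save(i,'s7')
```

```text
t 18.25 tcp [0.5341 0.3089 0.1464] yaw 66.4 toolz [ 0.843 -0.364 -0.396] F [-0.7 -0.3 -5. ] w 0.0633 q [ 1.02  0.48 -0.71  0.06 -1.14  1.22]
shift [-0.06 -7.56  3.26] rotvec [ 0.28  0.06 -0.51]
[265.28761437  85.66882655]
```

{"fn": "drive_tool", "kwargs": {
  "steps": [
    {"wx": 0.3,"wy": 0,"wz": -0.5,"x": 0,"y": -2.2,"z": 0.95,"jaw": 0.6},
    {"wx": 0,"wy": 0,"wz": 0,"x": 0,"y": -2.2,"z": 0.95,"jaw": 0.6},
    {"wx": 0,"wy": 0,"wz": 0,"x": 0,"y": -1.5,"z": 0.65,"jaw": 0.6},
    {"wx": 0,"wy": 0,"wz": 0,"x": 0,"y": -0.5,"z": 0.2,"jaw": 0.6},
    {"wx": 0,"wy": 0,"wz": 0,"x": 0,"y": 0,"z": 0,"jaw": 0.6}
  ]
}}

```text
t: 18.8
tcp_pos: [0.5432, 0.3145, 0.0804]
eef_rot: [0.708, 0.456, 0.3, 0.448]
wrist_force: [-0.4, 0.4, -2.8]
gripper_width: 0.0634
```

```bash
cat >> h.py <<'E'
def stand(h=.064):
    y=np.radians(-23.3);a=np.array([np.cos(y),np.sin(y),0]);b=np.array([-a[1],a[0],0]);l=np.radians(66.4)
    z=np.sin(l)*a-np.array([0,0,np.cos(l)])
    t=sensors.read_state()['tcp_pos'];aim([t[0],t[1],h],z,b)
E
python3 -c "
from h import *
stand()"
```

```text
t 18.8 tcp [0.5432 0.3145 0.0804] yaw 66.2 toolz [ 0.834 -0.361 -0.417] F [-0.4  0.4 -2.8] w 0.0634 q [ 1.    0.6  -0.73 -0.09 -1.11  1.21]
shift [-0.03 -1.49  0.68] rotvec [-1.07  0.08 -1.05]
```

{"fn": "drive_tool", "kwargs": {
  "steps": [
    {"wx": -1,"wy": 0,"wz": -1,"x": 0,"y": -0.7,"z": 0.3,"jaw": 0.6},
    {"wx": 0,"wy": 0,"wz": 0,"x": 0,"y": -0.5,"z": 0.2,"jaw": 0.6},
    {"wx": 0,"wy": 0,"wz": 0,"x": 0,"y": 0,"z": 0,"jaw": 0.6}
  ]
}}

```text
t: 19.1
tcp_pos: [0.5463, 0.3165, 0.0712]
eef_rot: [0.702, 0.457, 0.302, 0.455]
wrist_force: [-0.1, -0.3, -3.5]
gripper_width: 0.0634
```

```bash
python3 -c "
from h import *
stand()"
```

```text
t 19.1 tcp [0.5463 0.3165 0.0712] yaw 66.4 toolz [ 0.84  -0.363 -0.403] F [-0.1 -0.3 -3.5] w 0.0634 q [ 1.    0.63 -0.73 -0.14 -1.13  1.2 ]
shift [-0.01 -0.66  0.29] rotvec [-0.14  0.06 -0.54]
```

{"fn": "drive_tool", "kwargs": {
  "steps": [
    {"wx": 0,"wy": 0,"wz": -0.5,"x": 0,"y": -0.6,"z": 0.2,"jaw": 0.6},
    {"wx": 0,"wy": 0,"wz": 0,"x": 0,"y": -0.4,"z": 0.1,"jaw": 0.6},
    {"wx": 0,"wy": 0,"wz": 0,"x": 0,"y": 0,"z": 0,"jaw": 0.6}
  ]
}}

```text
t: 19.4
tcp_pos: [0.5469, 0.3177, 0.0674]
eef_rot: [0.699, 0.456, 0.304, 0.459]
wrist_force: [-0.6, 0.3, -4.9]
gripper_width: 0.0634
```

```bash
python3 -c "
from h import *
stand()"
```

```text
t 19.4 tcp [0.5469 0.3177 0.0674] yaw 66.5 toolz [ 0.844 -0.365 -0.393] F [-0.6  0.3 -4.9] w 0.0634 q [ 1.    0.64 -0.73 -0.16 -1.14  1.19]
shift [-0.   -0.31  0.13] rotvec [ 0.43  0.08 -0.42]
```

{"fn": "drive_tool", "kwargs": {
  "steps": [
    {"wx": 0.4,"wy": 0,"wz": -0.4,"x": 0,"y": -0.4,"z": 0.1,"jaw": 0.6},
    {"wx": 0,"wy": 0,"wz": 0,"x": 0,"y": 0,"z": 0,"jaw": 0.6},
    {"wx": 0,"wy": 0,"wz": 0,"x": 0,"y": 0,"z": 0,"jaw": 0},
    {"wx": 0,"wy": 0,"wz": 0,"x": 0,"y": 0,"z": 0,"jaw": 0},
    {"wx": 0,"wy": 0,"wz": 0,"x": 0,"y": 0,"z": 0,"jaw": 0}
  ]
}}

```text
t: 19.9
tcp_pos: [0.5483, 0.319, 0.068]
eef_rot: [0.699, 0.456, 0.304, 0.46]
wrist_force: [-1.0, -0.7, -0.4]
gripper_width: 0.085
```

```bash
python3 -c "
from h import *
stand()
save(snapshot('side'),'s8')"
```

```text
t 19.9 tcp [0.5483 0.319  0.068 ] yaw 66.5 toolz [ 0.844 -0.365 -0.393] F [-1.  -0.7 -0.4] w 0.085 q [ 1.    0.64 -0.73 -0.15 -1.14  1.19]
shift [-0.   -0.37  0.16] rotvec [ 0.48  0.08 -0.39]
```

{"fn": "drive_tool", "kwargs": {
  "steps": [
    {"wx": 0,"wy": 0,"wz": 0,"x": 0,"y": 0,"z": -2,"jaw": 0},
    {"wx": 0,"wy": 0,"wz": 0,"x": 0,"y": 0,"z": -4,"jaw": 0},
    {"wx": 0,"wy": 0,"wz": 0,"x": 0,"y": 0,"z": -4,"jaw": 0},
    {"wx": 0,"wy": 0,"wz": 0,"x": 0,"y": 3,"z": -3,"jaw": 0},
    {"wx": 0,"wy": 0,"wz": 0,"x": 0,"y": 4,"z": 0,"jaw": 0},
    {"wx": 0,"wy": 0,"wz": 0,"x": 0,"y": 4,"z": 0,"jaw": 0}
  ]
}}

```text
t: 20.55
tcp_pos: [0.479, 0.3468, 0.2162]
eef_rot: [0.697, 0.46, 0.299, 0.462]
wrist_force: [-0.1, 0.8, -0.3]
gripper_width: 0.0853
```

{"fn": "drive_tool", "kwargs": {
  "steps": [
    {"wx": 8.3,"wy": 0,"wz": 0,"x": 0,"y": 0,"z": 0,"jaw": 0},
    {"wx": 8.3,"wy": 0,"wz": 0,"x": 0,"y": 0,"z": 0,"jaw": 0},
    {"wx": 8.3,"wy": 0,"wz": 0,"x": 0,"y": 0,"z": 0,"jaw": 0},
    {"wx": 8.3,"wy": 0,"wz": 0,"x": 0,"y": 0,"z": 0,"jaw": 0},
    {"wx": 8.3,"wy": 0,"wz": 0,"x": 0,"y": 0,"z": 0,"jaw": 0},
    {"wx": 8.3,"wy": 0,"wz": 0,"x": 0,"y": 0,"z": 0,"jaw": 0},
    {"wx": 8.3,"wy": 0,"wz": 0,"x": 0,"y": 0,"z": 0,"jaw": 0},
    {"wx": 8.3,"wy": 0,"wz": 0,"x": 0,"y": 0,"z": 0,"jaw": 0}
  ]
}}

```text
t: 21.35
tcp_pos: [0.4769, 0.3513, 0.2267]
eef_rot: [0.833, 0.553, -0.003, -0.015]
wrist_force: [0.7, 0.4, 0.3]
gripper_width: 0.0856
```

Run:
```python
from h import *
y=np.radians(-23.3)
aim([.538,.3235,.26],[0,0,-1],[np.cos(y),np.sin(y),0])
```

```text
t 21.35 tcp [0.4769 0.3513 0.2267] yaw 67.1 toolz [-0.022  0.021 -1.   ] F [0.7 0.4 0.3] w 0.0856 q [0.62 0.38 0.03 1.22 0.03 1.02]
shift [-0.15  6.61 -3.53] rotvec [-1.78  0.81 90.44]
```

{"fn": "drive_tool", "kwargs": {
  "steps": [
    {"wx": -1.8,"wy": 0.8,"wz": 0,"x": 0,"y": 0,"z": -3.5,"jaw": 0},
    {"wx": 0,"wy": 0,"wz": 0,"x": 0,"y": 3.3,"z": 0,"jaw": 0.3},
    {"wx": 0,"wy": 0,"wz": 0,"x": 0,"y": 3.3,"z": 0,"jaw": 0.5},
    {"wx": 0,"wy": 0,"wz": 8.3,"x": 0,"y": 0,"z": 0,"jaw": 0.5},
    {"wx": 0,"wy": 0,"wz": 8.3,"x": 0,"y": 0,"z": 0,"jaw": 0.5},
    {"wx": 0,"wy": 0,"wz": 8.3,"x": 0,"y": 0,"z": 0,"jaw": 0.5},
    {"wx": 0,"wy": 0,"wz": 8.3,"x": 0,"y": 0,"z": 0,"jaw": 0.5},
    {"wx": 0,"wy": 0,"wz": 8.3,"x": 0,"y": 0,"z": 0,"jaw": 0.5}
  ]
}}

```text
t: 22.15
tcp_pos: [0.5481, 0.3173, 0.2567]
eef_rot: [0.978, 0.207, 0.005, -0.006]
wrist_force: [-0.7, 0.2, 0.9]
gripper_width: 0.0424
```

{"fn": "drive_tool", "kwargs": {
  "steps": [
    {"wx": 0,"wy": 0,"wz": 8.2,"x": 0,"y": 0,"z": 0,"jaw": 0.5},
    {"wx": 0,"wy": 0,"wz": 8.2,"x": 0,"y": 0,"z": 0,"jaw": 0.5},
    {"wx": 0,"wy": 0,"wz": 8.2,"x": 0,"y": 0,"z": 0,"jaw": 0.5},
    {"wx": 0,"wy": 0,"wz": 8.2,"x": 0,"y": 0,"z": 0,"jaw": 0.5},
    {"wx": 0,"wy": 0,"wz": 8.2,"x": 0,"y": 0,"z": 0,"jaw": 0.5},
    {"wx": 0,"wy": 0,"wz": 8.2,"x": 0,"y": 0,"z": 0,"jaw": 0.5},
    {"wx": 0,"wy": 0,"wz": 0,"x": 0,"y": 0,"z": 0,"jaw": 0.5}
  ]
}}

```text
t: 22.85
tcp_pos: [0.5479, 0.3149, 0.2537]
eef_rot: [0.971, -0.238, 0.002, -0.004]
wrist_force: [0.2, -0.2, 0.5]
gripper_width: 0.0428
```

Run:
```python
from h import *
y=np.radians(-23.3)
aim([.538,.3235,.24],[0,0,-1],[np.cos(y),np.sin(y),0])
w=calibration('wrist');np.save('w9.npy',w['view']);save(snapshot('wrist'),'w9')
```

```text
t 22.85 tcp [0.5479 0.3149 0.2537] yaw -27.5 toolz [ 0.007  0.007 -1.   ] F [ 0.2 -0.2  0.5] w 0.0428 q [0.52 0.44 0.18 1.31 0.   2.57]
shift [-1.28 -0.3   1.36] rotvec [-0.52 -0.17 -4.2 ]
```

View pics/w9.png

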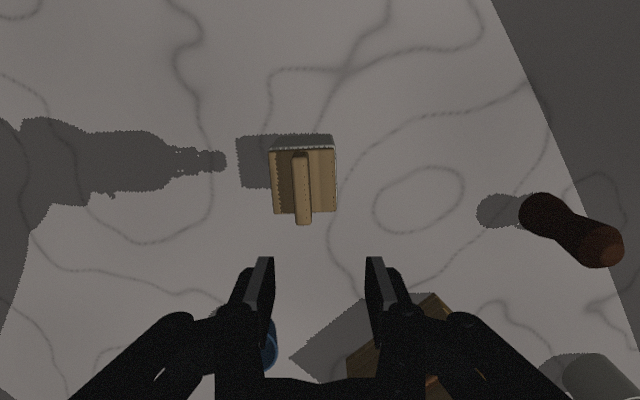

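Run:
```python
from h import *
w=calibration('wrist');w['view']=np.load('w9.npy')
L=np.array([onz(w,p,.096)[:2] for p in[(271,150),(334,148),(336,211),(273,214)]])
B=np.array([onz(w,p,.128)[:2] for p in[(301,154),(304.5,224)]])
ang=lambda v:np.degrees(np.arctan2(v[1],v[0]))
print(L.mean(0).round(4),[round(np.linalg.norm(L[i]-L[i-1]),4) for i in range(4)],ang(L[1]-L[0]),ang(L[2]-L[3]),ang(L[0]-L[3])-90)
print('bar',B.mean(0).round(4),np.linalg.norm(B[0]-B[1]),ang(B[0]-B[1])-90)
c=(L.mean(0)+B.mean(0))/2;y=np.radians(ang(B[0]-B[1])-90)
aim([*B.mean(0),.108],[0,0,-1],[np.cos(y),np.sin(y),0])
```

```text
[0.5373 0.323 ] [np.float64(0.0608), np.float64(0.0561), np.float64(0.0596), np.float64(0.0596)] -25.745857141249182 -24.641707340253223 -28.257857028769934
bar [0.5387 0.3238] 0.06025829643154724 -25.631842339620604
t 22.9 tcp [0.5479 0.3148 0.2536] yaw -27.4 toolz [ 0.006  0.007 -1.   ] F [-0.1  0.3 -0.1] w 0.0426 q [0.52 0.44 0.18 1.31 0.   2.57]
shift [-1.27 -0.24 14.56] rotvec [-0.52 -0.15 -1.73]
```

{"fn": "drive_tool", "kwargs": {
  "steps": [
    {"wx": -0.5,"wy": -0.1,"wz": -1.7,"x": -1.25,"y": -0.25,"z": 0,"jaw": 0.5},
    {"wx": 0,"wy": 0,"wz": 0,"x": 0,"y": 0,"z": 4,"jaw": 0.5},
    {"wx": 0,"wy": 0,"wz": 0,"x": 0,"y": 0,"z": 4,"jaw": 0.5},
    {"wx": 0,"wy": 0,"wz": 0,"x": 0,"y": 0,"z": 2,"jaw": 0.5},
    {"wx": 0,"wy": 0,"wz": 0,"x": 0,"y": 0,"z": 0,"jaw": 0.5}
  ]
}}

```text
t: 23.4
tcp_pos: [0.5364, 0.326, 0.1522]
eef_rot: [0.977, -0.213, 0.001, -0.001]
wrist_force: [-0.7, 0.0, 0.2]
gripper_width: 0.0428
```

Run:
```python
from h import *
y=np.radians(-25.7)
aim([.538,.3234,.104],[0,0,-1],[np.cos(y),np.sin(y),0])
```

```text
t 23.4 tcp [0.5364 0.326  0.1522] yaw -24.6 toolz [ 0.003  0.001 -1.   ] F [-0.7  0.   0.2] w 0.0428 q [ 0.55  0.47 -0.02  1.07 -0.    2.55]
shift [0.25 0.18 4.82] rotvec [-0.14 -0.13  1.14]
```

{"fn": "drive_tool", "kwargs": {
  "steps": [
    {"wx": 0,"wy": 0,"wz": 1.1,"x": 0.25,"y": 0.2,"z": 2,"jaw": 0.5},
    {"wx": 0,"wy": 0,"wz": 0,"x": 0,"y": 0,"z": 1.6,"jaw": 0.5},
    {"wx": 0,"wy": 0,"wz": 0,"x": 0,"y": 0,"z": 0.7,"jaw": 0.5},
    {"wx": 0,"wy": 0,"wz": 0,"x": 0,"y": 0,"z": 0,"jaw": 0.95},
    {"wx": 0,"wy": 0,"wz": 0,"x": 0,"y": 0,"z": 0,"jaw": 0.95},
    {"wx": 0,"wy": 0,"wz": 0,"x": 0,"y": 0,"z": 0,"jaw": 0.95},
    {"wx": 0,"wy": 0,"wz": 0,"x": 0,"y": 0,"z": 0,"jaw": 0.95}
  ],
  "squeeze": 70
}}

```text
t: 24.1
tcp_pos: [0.5385, 0.327, 0.1141]
eef_rot: [0.976, -0.217, 0.003, -0.003]
wrist_force: [-0.4, 0.2, -3.2]
gripper_width: 0.012
```

Run:
```python
from h import *
y=np.radians(-25.7)
aim([.538,.3234,.30],[0,0,-1],[np.cos(y),np.sin(y),0])
```

```text
t 24.1 tcp [0.5385 0.327  0.1141] yaw -25.0 toolz [ 0.007  0.005 -1.   ] F [-0.4  0.2 -3.2] w 0.012 q [ 0.55  0.5  -0.08  0.98  0.    2.55]
shift [  0.19   0.21 -18.59] rotvec [-0.42 -0.27  0.66]
```

{"fn": "drive_tool", "kwargs": {
  "steps": [
    {"wx": 0,"wy": 0,"wz": 0,"x": 0,"y": 0,"z": 0,"jaw": 0.7},
    {"wx": 0,"wy": 0,"wz": 0,"x": 0,"y": 0,"z": 0,"jaw": 0.6},
    {"wx": -0.4,"wy": -0.3,"wz": 0.6,"x": 0,"y": 0.2,"z": 0.7,"jaw": 0.6},
    {"wx": 0,"wy": 0,"wz": 0,"x": 0,"y": 0,"z": 0,"jaw": 0.6}
  ]
}}

```text
t: 24.5
tcp_pos: [0.5392, 0.3258, 0.1089]
eef_rot: [0.975, -0.222, 0.001, -0.001]
wrist_force: [-0.3, 0.4, 0.7]
gripper_width: 0.0344
```

Run:
```python
from h import *
y=np.radians(-25.7)
aim([.538,.3234,.102],[0,0,-1],[np.cos(y),np.sin(y),0])
```

```text
t 24.5 tcp [0.5392 0.3258 0.1089] yaw -25.7 toolz [ 0.003  0.002 -1.   ] F [-0.3  0.4  0.7] w 0.0344 q [ 0.54  0.5  -0.09  0.98  0.    2.56]
shift [-0.01  0.27  0.69] rotvec [-0.19 -0.1   0.02]
```

{"fn": "drive_tool", "kwargs": {
  "steps": [
    {"wx": 0,"wy": 0,"wz": 0,"x": 0,"y": 0.2,"z": 0.5,"jaw": 0.6},
    {"wx": 0,"wy": 0,"wz": 0,"x": 0,"y": 0,"z": 0.3,"jaw": 0.6},
    {"wx": 0,"wy": 0,"wz": 0,"x": 0,"y": 0,"z": 0,"jaw": 0.95},
    {"wx": 0,"wy": 0,"wz": 0,"x": 0,"y": 0,"z": 0,"jaw": 0.95},
    {"wx": 0,"wy": 0,"wz": 0,"x": 0,"y": 0,"z": 0,"jaw": 0.95}
  ],
  "squeeze": 80
}}

```text
t: 25.0
tcp_pos: [0.5382, 0.3237, 0.0999]
eef_rot: [0.975, -0.222, 0.001, -0.001]
wrist_force: [-0.1, 0.5, 0.5]
gripper_width: 0.0125
```

{"fn": "drive_tool", "kwargs": {
  "steps": [
    {"wx": 0,"wy": 0,"wz": 0,"x": 0,"y": 0,"z": -2,"jaw": 0.95},
    {"wx": 0,"wy": 0,"wz": 0,"x": 0,"y": 0,"z": 0,"jaw": 0.95}
  ]
}}

```text
t: 25.2
tcp_pos: [0.5372, 0.3231, 0.1187]
eef_rot: [0.975, -0.222, -0.0, -0.0]
wrist_force: [0.9, 1.2, -3.4]
gripper_width: 0.0127
```

Run:
```python
from h import *
y=np.radians(-25.7)
aim([.538,.3234,.29],[0,0,-1],[np.cos(y),np.sin(y),0])
```

```text
t 25.2 tcp [0.5372 0.3231 0.1187] yaw -25.7 toolz [ 0.  0. -1.] F [ 0.9  1.2 -3.4] w 0.0127 q [ 0.54  0.49 -0.08  1.    0.    2.56]
shift [  0.05  -0.07 -17.13] rotvec [-0.02  0.01  0.01]
```

{"fn": "drive_tool", "kwargs": {
  "steps": [
    {"wx": 0,"wy": 0,"wz": 0,"x": 0,"y": 0,"z": -4.5,"jaw": 0.95},
    {"wx": 0,"wy": 0,"wz": 0,"x": 0,"y": 0,"z": -4.5,"jaw": 0.95},
    {"wx": 0,"wy": 0,"wz": 0,"x": 0,"y": 0,"z": -4.5,"jaw": 0.95},
    {"wx": 0,"wy": 0,"wz": 0,"x": 0,"y": 0,"z": -4,"jaw": 0.95},
    {"wx": 0,"wy": 0,"wz": -7,"x": 0,"y": 0,"z": 0,"jaw": 0.95},
    {"wx": 0,"wy": 0,"wz": -7,"x": 0,"y": 0,"z": 0,"jaw": 0.95},
    {"wx": 0,"wy": 0,"wz": -7,"x": 0,"y": 0,"z": 0,"jaw": 0.95},
    {"wx": 0,"wy": 0,"wz": -7,"x": 0,"y": 0,"z": 0,"jaw": 0.95}
  ]
}}

```text
t: 26.0
tcp_pos: [0.534, 0.3209, 0.2881]
eef_rot: [1.0, 0.029, -0.008, 0.005]
wrist_force: [0.8, -0.5, -4.4]
gripper_width: 0.0126
```

{"fn": "drive_tool", "kwargs": {
  "steps": [
    {"wx": 0,"wy": 0,"wz": -7,"x": 0,"y": 0,"z": 0,"jaw": 0.95},
    {"wx": 0,"wy": 0,"wz": -7,"x": 0,"y": 0,"z": 0,"jaw": 0.95},
    {"wx": 0,"wy": 0,"wz": 0,"x": 0,"y": 0,"z": 0,"jaw": 0.95}
  ]
}}

```text
t: 26.3
tcp_pos: [0.5332, 0.3203, 0.2835]
eef_rot: [0.988, 0.156, -0.011, 0.005]
wrist_force: [0.3, 0.3, -4.4]
gripper_width: 0.0127
```

```bash
cat >> h.py <<'E'
def caim(x,y,z):
    a=np.radians(16.4);aim([*crate(x,y),z],[0,0,-1],[np.cos(a),np.sin(a),0])
E
python3 -c "
from h import *
caim(.034,.0345,.29)"
```

```text
t 26.3 tcp [0.5332 0.3203 0.2835] yaw 18.0 toolz [-0.02  -0.013 -1.   ] F [ 0.3  0.3 -4.4] w 0.0127 q [ 0.54  0.44  0.27  1.42 -0.    1.8 ]
shift [-5.4  29.44 -0.35] rotvec [0.36 1.33 1.58]
```

{"fn": "drive_tool", "kwargs": {
  "steps": [
    {"wx": 0.4,"wy": 1.3,"wz": 1.6,"x": -0.7,"y": 3.6,"z": -0.5,"jaw": 0.95},
    {"wx": 0,"wy": 0,"wz": 0,"x": -0.7,"y": 3.6,"z": -0.2,"jaw": 0.95},
    {"wx": 0,"wy": 0,"wz": 0,"x": -0.7,"y": 3.6,"z": -0.2,"jaw": 0.95},
    {"wx": 0,"wy": 0,"wz": 0,"x": -0.7,"y": 3.6,"z": -0.2,"jaw": 0.95},
    {"wx": 0,"wy": 0,"wz": 0,"x": -0.7,"y": 3.6,"z": -0.2,"jaw": 0.95},
    {"wx": 0,"wy": 0,"wz": 0,"x": -0.7,"y": 3.6,"z": -0.2,"jaw": 0.95},
    {"wx": 0,"wy": 0,"wz": 0,"x": -0.7,"y": 3.6,"z": -0.2,"jaw": 0.95},
    {"wx": 0,"wy": 0,"wz": 0,"x": 0,"y": 0,"z": 0,"jaw": 0.95}
  ]
}}

```text
t: 27.1
tcp_pos: [0.5554, 0.0568, 0.2916]
eef_rot: [0.991, 0.133, -0.006, 0.001]
wrist_force: [-0.4, -0.1, -3.3]
gripper_width: 0.0128
```

```bash
python3 -c "
from h import *
caim(.034,.0345,.29)"
```

```text
t 27.1 tcp [0.5554 0.0568 0.2916] yaw 15.2 toolz [-0.011 -0.004 -1.   ] F [-0.4 -0.1 -3.3] w 0.0128 q [ 0.1   0.31  0.09  1.36 -0.    1.41]
shift [0.82 3.65 0.15] rotvec [ 0.04  0.64 -1.17]
```

{"fn": "drive_tool", "kwargs": {
  "steps": [
    {"wx": 0,"wy": 0.6,"wz": -1.2,"x": 0.4,"y": 1.8,"z": 0,"jaw": 0.95},
    {"wx": 0,"wy": 0,"wz": 0,"x": 0.4,"y": 1.8,"z": 0,"jaw": 0.95},
    {"wx": 0,"wy": 0,"wz": 0,"x": 0,"y": 0,"z": 0,"jaw": 0.95},
    {"wx": 0,"wy": 0,"wz": 0,"x": 0,"y": 0,"z": 0,"jaw": 0.95}
  ]
}}

```text
t: 27.5
tcp_pos: [0.5728, 0.0225, 0.2888]
eef_rot: [0.99, 0.138, -0.002, -0.001]
wrist_force: [-0.8, -0.2, -3.4]
gripper_width: 0.0131
```

```bash
python3 -c "
from h import *
caim(.034,.0345,.265)
w,im,f,z0,sat=tinedge();np.save('wa.npy',w['view']);save(im,'wa')"
```

```text
t 27.5 tcp [0.5728 0.0225 0.2888] yaw 15.9 toolz [-0.005  0.001 -1.   ] F [-0.8 -0.2 -3.4] w 0.0131 q [0.04 0.33 0.12 1.36 0.   1.33]
shift [ 0.05 -0.11  2.38] rotvec [-0.12  0.25 -0.53]
```

Run:
```python
from h import *
w=calibration('wrist');w['view']=np.load('wa.npy');im=cv2.cvtColor(cv2.imread('pics/wa.png'),cv2.COLOR_BGR2RGB)
a=np.radians(16.4);Rc=np.array([[np.cos(a),np.sin(a)],[-np.sin(a),np.cos(a)]])
f=lambda p,z:(Rc@(onz(w,p,z)[:2]-[.55,-.019])*1000).round(1)
from numpy.linalg import inv
for x,y in((0,66.5),(66,66.5),(2,2.5),(66,2.5)):
    for z in(.189,.189+.084):
        p=proj(w,[*crate(x/1000,y/1000),z]).round(0);print((x,y,z),p)
sat=im.astype(int).max(2)-im.astype(int).min(2)
g=im.sum(2)//3
for x in(290,305,320,335,350,360): print(x,[(int(y),int(sat[y,x]),int(g[y,x])) for y in range(120,215,5)])
```

```text
(0, 66.5, 0.189) [272. 160.]
(0, 66.5, 0.273) [248. 195.]
(66, 66.5, 0.189) [363. 159.]
(66, 66.5, 0.273) [383. 194.]
(2, 2.5, 0.189) [279. 240.]
(2, 2.5, 0.273) [261. 305.]
(66, 2.5, 0.189) [360. 239.]
(66, 2.5, 0.273) [376. 304.]
290 [(120, 32, 38), (125, 29, 43), (130, 22, 49), (135, 30, 70), (140, 29, 64), (145, 29, 65), (150, 50, 109), (155, 53, 111), (160, 23, 58), (165, 23, 68), (170, 5, 72), (175, 7, 75), (180, 4, 71), (185, 5, 71), (190, 7, 71), (195, 5, 70), (200, 6, 79), (205, 7, 95), (210, 24, 49)]
305 [(120, 33, 37), (125, 29, 37), (130, 23, 47), (135, 30, 70), (140, 30, 64), (145, 23, 51), (150, 27, 60), (155, 26, 62), (160, 25, 62), (165, 23, 67), (170, 5, 74), (175, 5, 74), (180, 6, 71), (185, 7, 71), (190, 5, 73), (195, 4, 74), (200, 8, 81), (205, 8, 100), (210, 21, 52)]
320 [(120, 24, 45), (125, 26, 42), (130, 20, 51), (135, 33, 67), (140, 29, 69), (145, 25, 57), (150, 24, 61), (155, 30, 59), (160, 25, 63), (165, 19, 66), (170, 7, 70), (175, 6, 73), (180, 6, 74), (185, 6, 71), (190, 7, 74), (195, 6, 74), (200, 7, 80), (205, 7, 98), (210, 21, 46)]
335 [(120, 28, 40), (125, 26, 41), (130, 22, 55), (135, 49, 103), (140, 29, 65), (145, 23, 52), (150, 27, 55), (155, 25, 58), (160, 25, 58), (165, 19, 61), (170, 7, 73), (175, 5, 71), (180, 7, 75), (185, 8, 74), (190, 6, 75), (195, 7, 74), (200, 6, 81), (205, 9, 98), (210, 19, 49)]
350 [(120, 18, 49), (125, 21, 50), (130, 26, 50), (135, 53, 121), (140, 55, 123), (145, 38, 89), (150, 16, 42), (155, 19, 37), (160, 16, 44), (165, 13, 50), (170, 5, 73), (175, 8, 70), (180, 7, 75), (185, 7, 76), (190, 7, 73), (195, 8, 68), (200, 6, 83), (205, 7, 98), (210, 24, 49)]
360 [(120, 22, 45), (125, 22, 49), (130, 24, 58), (135, 56, 118), (140, 55, 122), (145, 37, 86), (150, 13, 45), (155, 15, 39), (160, 18, 39), (165, 17, 42), (170, 5, 70), (175, 4, 75), (180, 8, 70), (185, 7, 75), (190, 8, 74), (195, 6, 71), (200, 8, 83), (205, 9, 95), (210, 20, 44)]
```

Run:
```python
from h import *
w=calibration('wrist');w['view']=np.load('wa.npy');im=cv2.imread('pics/wa.png')
a=np.radians(16.4);Rc=np.array([[np.cos(a),np.sin(a)],[-np.sin(a),np.cos(a)]])
f=lambda p,z:(Rc@(onz(w,p,z)[:2]-[.55,-.019])*1000).round(1)
for x in(0,40):
  for y in(82,70): print((x,y),proj(w,[*crate(x/1000,y/1000),.156]).round(1))
print('foot edge',f((290,168),.189),f((350,168),.189))
hsv=cv2.cvtColor(im,cv2.COLOR_BGR2HSV)
S=hsv[...,1].astype(int);V=hsv[...,2].astype(int)
for r in(172,180,190): print(r,[(x,int(S[r,x]),int(V[r,x])) for x in list(range(258,292,3))+list(range(350,386,3))])
for x in(350,360): print([(y,int(S[y,x]),int(V[y,x])) for y in range(128,172,2)])
cv2.imwrite('pics/wac.png',cv2.resize(im[100:330,160:470],None,fx=2.58,fy=2.58,interpolation=2))
```

```text
(0, 82) [276.3 132.2]
(0, 70) [277. 147.]
(40, 82) [326.1 131.7]
(40, 70) [326.1 146.6]
foot edge [13.1 60.2] [56.9 59.8]
172 [(258, 97, 50), (261, 101, 76), (264, 108, 99), (267, 109, 98), (270, 107, 98), (273, 101, 96), (276, 20, 76), (279, 21, 73), (282, 17, 75), (285, 26, 78), (288, 18, 72), (291, 23, 76), (350, 21, 74), (353, 17, 75), (356, 20, 77), (359, 20, 75), (362, 24, 75), (365, 86, 124), (368, 95, 139), (371, 96, 151), (374, 100, 151), (377, 16, 145), (380, 16, 148), (383, 15, 151)]
180 [(258, 87, 47), (261, 71, 47), (264, 106, 101), (267, 106, 99), (270, 38, 74), (273, 21, 74), (276, 20, 75), (279, 23, 79), (282, 20, 78), (285, 21, 74), (288, 23, 78), (291, 18, 72), (350, 23, 79), (353, 23, 76), (356, 27, 76), (359, 23, 78), (362, 33, 77), (365, 17, 77), (368, 7, 71), (371, 96, 138), (374, 99, 131), (377, 13, 154), (380, 13, 155), (383, 15, 154)]
190 [(258, 110, 97), (261, 105, 97), (264, 74, 86), (267, 14, 74), (270, 26, 78), (273, 23, 77), (276, 29, 78), (279, 17, 75), (282, 20, 78), (285, 20, 76), (288, 24, 75), (291, 26, 77), (350, 23, 76), (353, 20, 75), (356, 23, 76), (359, 17, 74), (362, 24, 75), (365, 19, 79), (368, 24, 75), (371, 20, 77), (374, 54, 85), (377, 16, 157), (380, 17, 153), (383, 15, 153)]
[(128, 100, 56), (130, 105, 63), (132, 95, 123), (134, 98, 143), (136, 96, 146), (138, 96, 144), (140, 94, 149), (142, 97, 147), (144, 98, 138), (146, 74, 45), (148, 92, 47), (150, 82, 50), (152, 94, 46), (154, 78, 49), (156, 91, 45), (158, 94, 46), (160, 78, 52), (162, 100, 46), (164, 83, 46), (166, 28, 74), (168, 21, 73), (170, 17, 75)]
[(128, 85, 60), (130, 87, 70), (132, 102, 123), (134, 97, 147), (136, 94, 144), (138, 99, 147), (140, 95, 148), (142, 97, 147), (144, 94, 136), (146, 100, 41), (148, 83, 46), (150, 64, 52), (152, 75, 51), (154, 109, 47), (156, 87, 50), (158, 88, 49), (160, 96, 48), (162, 71, 50), (164, 87, 47), (166, 33, 61), (168, 23, 76), (170, 18, 72)]
```

View pics/wac.png

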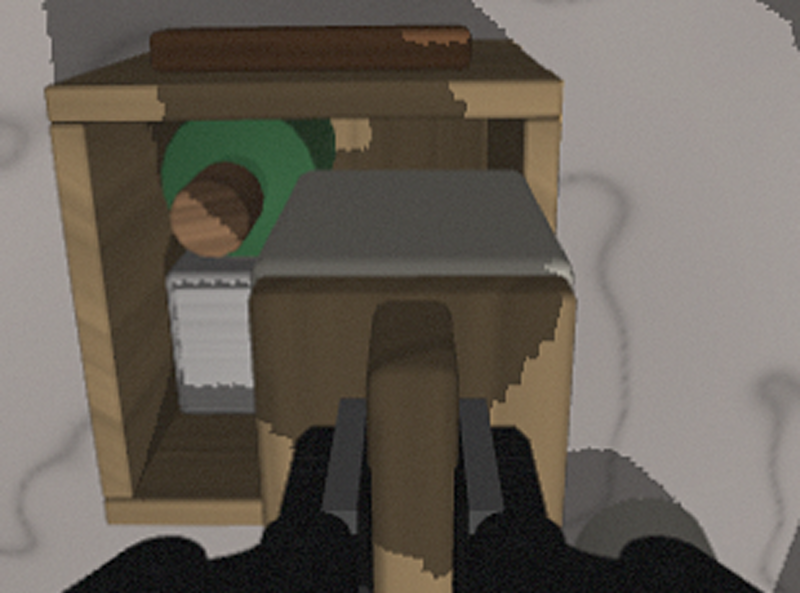

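{"fn": "drive_tool", "kwargs": {
  "steps": [
    {"wx": -0.1,"wy": 0.2,"wz": -0.5,"x": 0,"y": -0.45,"z": 0.5,"jaw": 0.95},
    {"wx": 0,"wy": 0,"wz": 0,"x": 0,"y": 0,"z": 0.7,"jaw": 0.95},
    {"wx": 0,"wy": 0,"wz": 0,"x": 0,"y": 0,"z": 0.5,"jaw": 0.95},
    {"wx": 0,"wy": 0,"wz": 0,"x": 0,"y": 0,"z": 0,"jaw": 0.95}
  ]
}}

```text
t: 27.95
tcp_pos: [0.5705, 0.0299, 0.2696]
eef_rot: [0.99, 0.144, -0.001, -0.0]
wrist_force: [0.6, 0.0, -4.7]
gripper_width: 0.0129
```

Run:
```python
from h import *
caim(.034,.038,.265)
w,im,f,z0,sat=tinedge();z0=sensors.read_state()['tcp_pos'][2]-.0999
S=cv2.cvtColor(im,cv2.COLOR_RGB2HSV)[...,1]
for x in(300,320,340,355):
    y=[y for y in range(140,220) if (S[y:y+8,x]<45).all()][:1];print(x,y,f((x,y[0]),z0))
r=y[0]+2;xs=[x for x in range(240,400) if S[r,x]<45];print(r,xs[0],xs[-1])
for x in (270,275,280,285,360,365,370): print(x,[y for y in range(140,220) if (S[y:y+8,x]<45).all()][:1])
print(f((275,r),z0),f((362,r),z0))
```

```text
t 27.95 tcp [0.5705 0.0299 0.2696] yaw 16.6 toolz [-0.002  0.001 -1.   ] F [ 0.6  0.  -4.7] w 0.0129 q [0.05 0.33 0.06 1.31 0.   1.33]
shift [0.05 0.31 0.46] rotvec [-0.07  0.13  0.18]
300 [166] [20.3 69.1]
320 [166] [34.8 69.1]
340 [166] [49.4 69.2]
355 [166] [60.3 69.2]
168 276 399
270 [180]
275 [170]
280 [166]
285 [166]
360 [167]
365 [173]
370 [183]
[ 2.  67.5] [65.5 67.8]
```

{"fn": "drive_tool", "kwargs": {
  "steps": [
    {"wx": 0,"wy": 0.1,"wz": 0.2,"x": 0,"y": 0.25,"z": 0,"jaw": 0.95},
    {"wx": 0,"wy": 0,"wz": 0,"x": 0,"y": 0,"z": 0.6,"jaw": 0.95},
    {"wx": 0,"wy": 0,"wz": 0,"x": 0,"y": 0,"z": 0.8,"jaw": 0.95},
    {"wx": 0,"wy": 0,"wz": 0,"x": 0,"y": 0,"z": 0.8,"jaw": 0.95},
    {"wx": 0,"wy": 0,"wz": 0,"x": 0,"y": 0,"z": 0,"jaw": 0.95}
  ]
}}

```text
t: 28.5
tcp_pos: [0.5716, 0.0272, 0.2464]
eef_rot: [0.99, 0.142, 0.0, -0.0]
wrist_force: [-0.7, 0.8, -3.7]
gripper_width: 0.0127
```

Run:
```python
from h import *
caim(.034,.038,.11)
w,im,f,z0,sat=tinedge();z0=sensors.read_state()['tcp_pos'][2]-.0999
S=cv2.cvtColor(im,cv2.COLOR_RGB2HSV)[...,1]
for x in(300,320,340,355):
    y=[y for y in range(140,220) if (S[y:y+8,x]<45).all()][:1];print(x,y,f((x,y[0]),z0))
```

```text
t 28.5 tcp [0.5716 0.0272 0.2464] yaw 16.4 toolz [ 0.001  0.001 -1.   ] F [-0.7  0.8 -3.7] w 0.0127 q [0.05 0.34 0.01 1.24 0.   1.33]
shift [1.000e-02 4.000e-02 1.364e+01] rotvec [-0.05 -0.05 -0.05]
300 [166] [21.  66.3]
320 [166] [35.6 66.3]
340 [166] [50.1 66.3]
355 [166] [61.  66.3]
```

Centred (foot edge at y = 66.3 mm). Lower in.

{"fn": "drive_tool", "kwargs": {
  "steps": [
    {"wx": 0,"wy": 0,"wz": 0,"x": 0,"y": 0,"z": 1.2,"jaw": 0.95},
    {"wx": 0,"wy": 0,"wz": 0,"x": 0,"y": 0,"z": 1.2,"jaw": 0.95},
    {"wx": 0,"wy": 0,"wz": 0,"x": 0,"y": 0,"z": 1.2,"jaw": 0.95},
    {"wx": 0,"wy": 0,"wz": 0,"x": 0,"y": 0,"z": 1.2,"jaw": 0.95},
    {"wx": 0,"wy": 0,"wz": 0,"x": 0,"y": 0,"z": 1.2,"jaw": 0.95},
    {"wx": 0,"wy": 0,"wz": 0,"x": 0,"y": 0,"z": 0,"jaw": 0.95}
  ]
}}

```text
t: 29.15
tcp_pos: [0.572, 0.0272, 0.1822]
eef_rot: [0.99, 0.142, 0.001, -0.0]
wrist_force: [-0.2, 0.1, -4.3]
gripper_width: 0.0124
```

```bash
python3 -c "
from h import *
caim(.034,.038,.11)"
```

```text
t 29.15 tcp [0.572  0.0272 0.1822] yaw 16.3 toolz [ 0.002  0.001 -1.   ] F [-0.2  0.1 -4.3] w 0.0124 q [ 0.05  0.36 -0.12  1.09  0.    1.33]
shift [-0.03  0.02  7.22] rotvec [-0.03 -0.12 -0.05]
```

{"fn": "drive_tool", "kwargs": {
  "steps": [
    {"wx": 0,"wy": 0,"wz": 0,"x": 0,"y": 0,"z": 1.2,"jaw": 0.95},
    {"wx": 0,"wy": 0,"wz": 0,"x": 0,"y": 0,"z": 1.2,"jaw": 0.95},
    {"wx": 0,"wy": 0,"wz": 0,"x": 0,"y": 0,"z": 1.2,"jaw": 0.95},
    {"wx": 0,"wy": 0,"wz": 0,"x": -0.1,"y": 0,"z": 1.2,"jaw": 0.95},
    {"wx": 0,"wy": 0,"wz": 0,"x": -0.1,"y": 0,"z": 0.7,"jaw": 0.95},
    {"wx": 0,"wy": 0,"wz": 0,"x": 0,"y": 0,"z": 0,"jaw": 0.95}
  ]
}}

```text
t: 29.75
tcp_pos: [0.5708, 0.0267, 0.1246]
eef_rot: [0.99, 0.142, 0.002, -0.0]
wrist_force: [-0.3, -0.7, -4.2]
gripper_width: 0.0127
```

```bash
python3 -c "
from h import *
caim(.034,.038,.11)"
```

```text
t 29.75 tcp [0.5708 0.0267 0.1246] yaw 16.3 toolz [ 0.004  0.001 -1.   ] F [-0.3 -0.7 -4.2] w 0.0127 q [ 0.05  0.4  -0.22  0.95  0.    1.33]
shift [ 0.1  -0.    1.46] rotvec [-0.01 -0.21 -0.06]
```

{"fn": "drive_tool", "kwargs": {
  "steps": [
    {"wx": 0,"wy": -0.2,"wz": 0,"x": 0,"y": 0,"z": 0.6,"jaw": 0.95},
    {"wx": 0,"wy": 0,"wz": 0,"x": 0,"y": 0,"z": 0.5,"jaw": 0.95},
    {"wx": 0,"wy": 0,"wz": 0,"x": 0,"y": 0,"z": 0.4,"jaw": 0.95},
    {"wx": 0,"wy": 0,"wz": 0,"x": 0,"y": 0,"z": 0,"jaw": 0.95}
  ]
}}

```text
t: 30.15
tcp_pos: [0.5728, 0.0269, 0.1111]
eef_rot: [0.99, 0.142, 0.002, 0.0]
wrist_force: [-1.5, -0.7, -3.1]
gripper_width: 0.0126
```

```bash
python3 -c "
from h import *
caim(.034,.038,.11)"
```

```text
t 30.15 tcp [0.5728 0.0269 0.1111] yaw 16.3 toolz [ 0.005  0.001 -1.   ] F [-1.5 -0.7 -3.1] w 0.0126 q [ 0.05  0.41 -0.24  0.92  0.    1.33]
shift [-0.08 -0.04  0.11] rotvec [ 0.05 -0.26 -0.05]
```

Touch down the last millimetre, release a little, and retreat.

{"fn": "drive_tool", "kwargs": {
  "steps": [
    {"wx": 0,"wy": 0,"wz": 0,"x": 0,"y": 0,"z": 0.3,"jaw": 0.95},
    {"wx": 0,"wy": 0,"wz": 0,"x": 0,"y": 0,"z": 0,"jaw": 0.95},
    {"wx": 0,"wy": 0,"wz": 0,"x": 0,"y": 0,"z": 0,"jaw": 0.7},
    {"wx": 0,"wy": 0,"wz": 0,"x": 0,"y": 0,"z": 0,"jaw": 0.65},
    {"wx": 0,"wy": 0,"wz": 0,"x": 0,"y": 0,"z": 0,"jaw": 0.65}
  ]
}}

```text
t: 30.65
tcp_pos: [0.5668, 0.0247, 0.1124]
eef_rot: [0.99, 0.142, -0.002, 0.002]
wrist_force: [0.3, 0.6, 0.3]
gripper_width: 0.0298
```

{"fn": "drive_tool", "kwargs": {
  "steps": [
    {"wx": 0,"wy": 0,"wz": 0,"x": 0,"y": 0,"z": -1.5,"jaw": 0.65},
    {"wx": 0,"wy": 0,"wz": 0,"x": 0,"y": 0,"z": -4,"jaw": 0.65},
    {"wx": 0,"wy": 0,"wz": 0,"x": 0,"y": 0,"z": -4,"jaw": 0.65},
    {"wx": 0,"wy": 0,"wz": 0,"x": 0,"y": 0,"z": -4,"jaw": 0.65},
    {"wx": 0,"wy": 0,"wz": 0,"x": 0,"y": 0,"z": -4,"jaw": 0.65},
    {"wx": 0,"wy": 0,"wz": 0,"x": 0,"y": 0,"z": 0,"jaw": 0.65},
    {"wx": 0,"wy": 0,"wz": 0,"x": 0,"y": 0,"z": 0,"jaw": 0.65}
  ]
}}

```text
t: 31.35
tcp_pos: [0.5732, 0.0262, 0.2953]
eef_rot: [0.99, 0.142, 0.005, 0.002]
wrist_force: [0.4, 0.3, -0.3]
gripper_width: 0.0299
```

Run:
```python
from h import *
tool()
w=calibration('wrist');np.save('wf.npy',w['view']);im=snapshot('wrist');save(im,'wf')
def ell(mask,name,z):
    cs,_=cv2.findContours(mask,cv2.RETR_EXTERNAL,cv2.CHAIN_APPROX_NONE)
    a=np.radians(16.4);Rc=np.array([[np.cos(a),np.sin(a)],[-np.sin(a),np.cos(a)]])
    for c in sorted(cs,key=cv2.contourArea)[-2:]:
        m=cv2.moments(c)
        if m['m00']>100:
            p=(m['m10']/m['m00'],m['m01']/m['m00']);print(name,np.round(p),m['m00'],cv2.boundingRect(c),(Rc@(onz(w,p,z)[:2]-[.55,-.019])*1000).round(1))
h=cv2.cvtColor(im,cv2.COLOR_RGB2HSV)
ell(cv2.inRange(h,(45,80,20),(85,255,255)),'green',.09)
k=cv2.inRange(h,(0,0,0),(179,255,35));k[270:]=0;ell(k,'black',.13)
d=np.vstack([im[60:,120:520]]);save(cv2.resize(d,(800,680))[:600],'wfc')
# side view triangulation checks: cap top, cork top
s=snapshot('side');save(s[100:220,240:400],'sf')
```

```text
t 31.35 tcp [0.5732 0.0262 0.2953] yaw 16.3 toolz [ 0.011 -0.002 -1.   ] F [ 0.4  0.3 -0.3] w 0.0299 q [ 0.05  0.32  0.11  1.35 -0.    1.33]
green [257. 166.] 1748.0 (220, 148, 66, 51) [-27.5  40.1]
black [281. 246.] 719.5 (265, 228, 30, 42) [ -1.3 -33.1]
black [493. 118.] 1816.5 (466, 97, 72, 50) [194.7  92.6]
```

Run:
```python
from h import *
w=calibration('wrist');w['view']=np.load('wf.npy');im=cv2.imread('pics/wf.png')
h=cv2.cvtColor(im,cv2.COLOR_BGR2HSV)
P=lambda x,y,z:proj(w,[*crate(x/1000,y/1000),z]).round(0).astype(int).tolist()
print('pred bar top ends',P(34,64,.138),P(34,4,.138),'bar x edges',P(27,50,.138),P(41,50,.138))
print('pred lid top corners',P(4,64,.106),P(64,64,.106),'body top +y',P(34,66,.094),'rim inner +y',P(34,70,.156),'inner +x',P(70,34,.156),'body +x top',P(66,34,.094))
x=P(50,64,.106)[0]
print(x,[(y,int(h[y,x,1]),int(h[y,x,2])) for y in range(110,260,3)])
y=P(34,40,.138)[1]
print(y,[(x,int(h[y,x,1]),int(h[y,x,2])) for x in range(270,385,3)])
from subprocess import run
S=calibration('side');s=cv2.cvtColor(snapshot('side'),cv2.COLOR_RGB2HSV)
m=cv2.inRange(s,(0,0,0),(179,255,40))
p=proj(S,[*crate(-.001,-.034),.146]);print('side cap top pred',p.round(0))
x,y=p.round().astype(int);ys=[r for r in range(y-15,y+40) if s[r,x,2]<40];xs=[c for c in range(x-15,x+15) if s[y+5,c,2]<40];print(ys[:1],ys[-1:],xs[:1],xs[-1:])
```

```text
pred bar top ends [315, 151] [316, 214] bar x edges [308, 167] [323, 167]
pred lid top corners [285, 145] [346, 145] body top +y [315, 141] rim inner +y [315, 148] inner +x [357, 189] body +x top [346, 172]
332 [(110, 15, 85), (113, 127, 62), (116, 136, 105), (119, 125, 61), (122, 127, 54), (125, 125, 61), (128, 107, 50), (131, 99, 59), (134, 95, 121), (137, 96, 143), (140, 99, 144), (143, 93, 148), (146, 100, 127), (149, 95, 75), (152, 84, 76), (155, 97, 147), (158, 95, 148), (161, 99, 77), (164, 101, 76), (167, 96, 148), (170, 98, 151), (173, 89, 80), (176, 92, 80), (179, 98, 149), (182, 96, 149), (185, 98, 78), (188, 92, 75), (191, 95, 147), (194, 98, 112), (197, 88, 78), (200, 89, 77), (203, 4, 64), (206, 6, 83), (209, 10, 76), (212, 9, 83), (215, 9, 87), (218, 9, 86), (221, 3, 86), (224, 7, 78), (227, 15, 85), (230, 6, 84), (233, 3, 85), (236, 15, 85), (239, 9, 88), (242, 6, 88), (245, 9, 83), (248, 9, 85), (251, 9, 86), (254, 9, 83), (257, 12, 84)]
177 [(270, 103, 94), (273, 104, 96), (276, 100, 99), (279, 108, 59), (282, 91, 81), (285, 92, 78), (288, 93, 77), (291, 94, 117), (294, 95, 132), (297, 98, 138), (300, 96, 141), (303, 97, 79), (306, 91, 76), (309, 93, 77), (312, 88, 61), (315, 98, 135), (318, 97, 139), (321, 99, 142), (324, 95, 147), (327, 91, 112), (330, 96, 141), (333, 93, 74), (336, 98, 70), (339, 84, 73), (342, 88, 75), (345, 91, 73), (348, 84, 64), (351, 99, 44), (354, 98, 47), (357, 93, 66), (360, 100, 127), (363, 93, 134), (366, 97, 134), (369, 97, 139), (372, 15, 152), (375, 14, 150), (378, 17, 150), (381, 15, 150), (384, 14, 146)]
side cap top pred [322. 167.]
[163] [204] [316] [325]
```

```bash
python3 -c "
from h import *
tool();print(ticket.hand_in())"
```

```text
t 31.5 tcp [0.5718 0.0261 0.2937] yaw 16.3 toolz [ 0.007 -0.002 -1.   ] F [-0.1 -0.  -1.6] w 0.0302 q [ 0.05  0.32  0.11  1.35 -0.    1.33]
the job is handed in; nothing more can be done
None
```

I moved the bottle into the crate's (−x, +y) corner, then lowered the aluminium tin in along the −y wall. I stood the toppled jar upright on the counter, took it again by its bar grip, and lowered it into the (+x, +y) corner. The job was handed in at 31.5 s (limit 72 s) with the gripper open and clear above the crate. The forces I read stayed under about 6 N.

**Last checks:**
- **Tin:** its cap read about (−1, −33) mm from the crate's centre in the wrist image, and about where predicted in the side image.
- **Jar:** its lid and bar lined up with an upright jar at about (36, 34) mm.
- **Release heights:** the tin and jar were let go within about 2 mm of the height expected for standing on the floor.

**Weak points:**
- **No final look by eye:** I had used all 12 pictures, so the end state was checked only by numbers taken from the images.
- **Bottle:** its final reading came from a mask partly hidden by the jar, (−27, 40) mm, so it is not a reliable position. The earlier picture showed it upright in its corner, about a millimetre from target.
- **Floor contact:** the force readings never showed it clearly. I took it from the heights and from the arm no longer going down.
- **Things to leave alone:** I did not measure the mill, mug, ramekin and spice jar again at the end. I saw no sign of contact with them.

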